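# Unload the pass box and sort the spacer blades by slot

### The arm

A 7-joint arm with a two-finger parallel gripper is mounted at the origin on a cart in front of the work surface, level with it; the furniture and walls round the work are solid. World frame = base frame: x ahead of the robot, y to its left, z up, the work surface at z = 0. Lengths are in m, angles in rad, forces in N, time in s.
With the tool pointing down it reaches from about 0.425 to 0.875 m from the base axis. Payload 8.4 kg.
Tool frame: the origin (TCP) lies between the finger pads; the fingertips stand 17 mm ahead of it and the grasp point (between the pads) lies 2 mm behind it; z points along the fingers, y is the line along which they close (so a half turn about z gives the same grasp; the last joint's range is limited). The gripper opens to 85 mm and grips with 20 to 120 N. Pads are 22 mm wide; open, the fingers measure 114 mm over their backs; the gripper's body (76 mm by 85 mm) begins 54 mm behind the grasp point. The pads swing forward as they close: fully open they stand 13 mm farther back than shut.
Start: joints at [-0.099, 0.333, 0.04, 1.465, -0.013, 1.343, -0.059], TCP at [0.65, -0, 0.248] pointing down, gripper open.
Joint ranges: [-2.58, 2.58], [-0.38, 2.09], [-1.3, 1.39], [0.25, 2.4], [-1.5, 4.64], [0.08, 2.09], [-2.65, 2.65]. Speed limits (rad/s): [2.22, 2.22, 2.79, 2.79, 3.14, 3.14, 3.14].

### API

Orientations are given as a rotation vector (axis times angle).
In Python, from rig import bot gives the robot as it stands.
- The arm moves only by the tool carry_out, never from a script. Its argument "moves" is a list of rows, each an object of numbers: "x", "y", "z": the shift along the world's x, y, z scaled (see below); "yaw": the turn about the world's z scaled (see below); "hand": the finger opening in mm, from 0 to 85.4. In form: [{"x": .., "y": .., "z": .., "yaw": .., "hand": ..}, ...]. A call has 1 to 8 rows; each row shifts and turns the commanded pose from where the row before left it; what a row does not reach is not made up. The controller multiplies each number of a shift by 1000 mm and each number of a turn by 1.5 rad. A row lasts 1/10 s, in which the tool goes at most 50 mm and 8.59 degrees, less where a joint would pass 70% of its speed; a pose out of reach is approached as far as the arm can. A call with a number of a shift or a turn outside -1 to 1 is refused whole. A call with a gripper value outside its range is refused whole. The fingers move at their own pace and stop on an object; the grip force is fixed at half the most. Time passes only in rows, so rows that do not move let the fingers close. It gives the time, the measured TCP pose, the force, the opening and the grip force at its end, in the units of the state.
- bot.observe(): the state, without advancing time (a new reading comes with each control period).
- bot.capture(name): name is "scene" or "side" or "wrist"; returns a dict with "pixels" (384x512x3 uint8, red, green, blue), "K" (3x3 intrinsics, pixels), "k1" (the pictures are not rectified: a ray, as slopes to the right and down, at radius r is drawn at 1 + k1 r^2 times it, then the intrinsics apply), "world_from_camera" (4x4, takes a point from camera to world coordinates). Camera axes: x right, y down, z forward; pixel columns grow to the right and rows downward; lengths in m; the calibration is good to about 2 mm. A picture is of the moment at which its call begins. There is no depth.
- bot.close_job(): hands the job in; it is judged then, once.
The state is a dict: "time": time; "joint_positions": joint angles; "joint_velocities": joint speeds; "joint_torque": joint torques, N m; "ee_pos": TCP position; "eef_rot": TCP orientation; "force": force on the tool from outside, world axes, zero at the start; "moment": the same for the moment, N m; "finger_gap": opening from 0.0 (shut) to 1.0 (fully open); "gripper_force": force on a finger pad.
Only numpy, scipy, OpenCV 4.12 (cv2) and the standard library are available. Lean on these libraries where they do the work, as an engineer would, in place of code of your own. Each camera call takes 0.05 s, during which the arm holds its last target. There are 200 camera calls.

### The job

Before anything else push down on the red handle with the fingers to make sure by touch that the pass box's inner door is fully shut (push it down if it is not); only then slide the outer door on top fully open, and never let both be open at once. Take out every spacer blade and leave each one fully down in the narrowest slot of the yellow ladder that will take it, then slide the outer door fully shut again. Leave the glue bottle, wood block and tape measure alone.

Things in the scene. Friction and masses are not known exactly. Their poses are not given: they have to be found in the camera images.
- blade_a_grip (a point): spacer blade (may be absent): orange head 106 x 27 x 40 mm (x, y, z), under it a steel blade 66 mm long (x), 30 mm deep; 0.16 kg. Its thickness (y) is 4, 9, 14 or 19 mm, all different, not told which: try the slots or look. Point: mid head, 26 mm above the head's underside, 14 below its top, 56 above the blade's lower edge. Starts upright, head ends on the chamber's ledges, 52 mm or more from the next.
- blade_b_grip (a point): spacer blade (may be absent): orange head 106 x 27 x 40 mm (x, y, z), under it a steel blade 66 mm long (x), 30 mm deep; 0.16 kg. Its thickness (y) is 4, 9, 14 or 19 mm, all different, not told which: try the slots or look. Point: mid head, 26 mm above the head's underside, 14 below its top, 56 above the blade's lower edge. Starts upright, head ends on the chamber's ledges, 52 mm or more from the next.
- blade_c_grip (a point): spacer blade (may be absent): orange head 106 x 27 x 40 mm (x, y, z), under it a steel blade 66 mm long (x), 30 mm deep; 0.16 kg. Its thickness (y) is 4, 9, 14 or 19 mm, all different, not told which: try the slots or look. Point: mid head, 26 mm above the head's underside, 14 below its top, 56 above the blade's lower edge. Starts upright, head ends on the chamber's ledges, 52 mm or more from the next.
- blade_d_grip (a point): spacer blade (may be absent): orange head 106 x 27 x 40 mm (x, y, z), under it a steel blade 66 mm long (x), 30 mm deep; 0.16 kg. Its thickness (y) is 4, 9, 14 or 19 mm, all different, not told which: try the slots or look. Point: mid head, 26 mm above the head's underside, 14 below its top, 56 above the blade's lower edge. Starts upright, head ends on the chamber's ledges, 52 mm or more from the next.
- slot_1 (a point): centre of the mouth of slot 1 of the yellow ladder (loose, 2 kg, 90 x 232 x 45 mm), on its top, 45 mm up. Slot 6.8 mm wide (y), 70 long (x, ends open), 34 deep, walls square; z up, y towards wider slots, 54 mm apart. An accepted blade sinks until its head rests on the top, grip point 26 mm above the mouth; too thick, it stops with the grip point 56 mm above.
- slot_2 (a point): centre of the mouth of slot 2 of the yellow ladder (loose, 2 kg, 90 x 232 x 45 mm), on its top, 45 mm up. Slot 11.8 mm wide (y), 70 long (x, ends open), 34 deep, walls square; z up, y towards wider slots, 54 mm apart. An accepted blade sinks until its head rests on the top, grip point 26 mm above the mouth; too thick, it stops with the grip point 56 mm above.
- slot_3 (a point): centre of the mouth of slot 3 of the yellow ladder (loose, 2 kg, 90 x 232 x 45 mm), on its top, 45 mm up. Slot 16.8 mm wide (y), 70 long (x, ends open), 34 deep, walls square; z up, y towards wider slots, 54 mm apart. An accepted blade sinks until its head rests on the top, grip point 26 mm above the mouth; too thick, it stops with the grip point 56 mm above.
- slot_4 (a point): centre of the mouth of slot 4 of the yellow ladder (loose, 2 kg, 90 x 232 x 45 mm), on its top, 45 mm up. Slot 21.8 mm wide (y), 70 long (x, ends open), 34 deep, walls square; z up, y towards wider slots, 54 mm apart. An accepted blade sinks until its head rests on the top, grip point 26 mm above the mouth; too thick, it stops with the grip point 56 mm above.
- outer_door (a joint): outer door of the pass box: a clear flat sliding door 134 x 306 mm on top of the chamber; 0 = shut, grows to 0.130 m as it is slid along the box's +x (away from the robot); stays where it is left, about 2 N to move. At 0.12 or more the chamber is open
- outer_handle (a point): a point in the blue bar handle on top of the outer door, near its robot-side edge. The bar is 12 mm thick (x, the sliding direction), 80 mm long (y) and stands 34 mm above the door's face; the point is on its centre line, 22 mm above the face and 12 mm below the bar's top
- inner_door (a joint): inner door of the pass box: a steel plate sliding up and down between chamber and glove box; 0 = fully down and shut, grows in m as it is raised. It starts anywhere from shut to 25 mm up, stays where it is left, and is pushed down with about 3 N; it stops firmly when shut
- inner_handle (a point): centre of the top face of the inner door's red handle bar (60 mm along x, 16 mm along y, 14 mm high) at the chamber's +y end; 122 mm above the table when the door is shut
- pass_box: grey pass box, fixed; origin on the table under the chamber's middle, z up. Chamber 136 x 322 mm outside (x, y), walls 8 mm, 96 mm high; inside, two ledges along y, 80 mm apart, 50 mm up, carry the blades' heads. Side rails at y = -158 and 158 mm, 110 mm high, x = -70 to 202 mm. Inner door at y = 168 mm; beyond it a glove box 200 x 150 mm, 110 mm high, y = 177 to 327 mm
- glue_bottle: bystander: cream glue bottle with a red nozzle, 55 mm across, 164 mm high; origin under its centre
- wood_block: bystander: plain wooden block lying flat, 42 x 105 x 28 mm; origin under its centre
- tape_measure: bystander: black and yellow tape measure, 32 x 77 x 60 mm; origin under its centre

How it is judged:
On the way, in this order (a step that is already met when the one before it is completed fails the run):
1. the fingers push on the inner door's handle while it is fully shut (value of joint inner_door below 0.002 m and contact force between the fingers and inner_door above 3 N), for 0.1 s.
2. the outer door is slid open (value of joint outer_door above 0.11 m), for 0.2 s.
At the end, for the whole second after the job is handed in: every present blade stands released and at rest in the narrowest slot that takes it, head down on the ladder (grip point 18 to 31 mm above the slot's mouth, within 20 mm along and 6 mm across the slot, upright within 0.12 rad); outer and inner doors shut within 4 mm (x of blade_a_grip in the frame of slot_3 between -0.02 and 0.02 m and y of blade_a_grip in the frame of slot_3 between -0.006 and 0.006 m and z of blade_a_grip in the frame of slot_3 between 0.018 and 0.031 m and angle between each of blade_a_grip, blade_b_grip, blade_c_grip, blade_d_grip's own z axis and vertical below 0.12 rad and linear speed of each of blade_a, blade_b, blade_c, blade_d below 0.02 m/s and x of blade_b_grip in the frame of slot_1 between -0.02 and 0.02 m and y of blade_b_grip in the frame of slot_1 between -0.006 and 0.006 m and z of blade_b_grip in the frame of slot_1 between 0.018 and 0.031 m and x of blade_c_grip in the frame of slot_4 between -0.02 and 0.02 m and y of blade_c_grip in the frame of slot_4 between -0.006 and 0.006 m and z of blade_c_grip in the frame of slot_4 between 0.018 and 0.031 m and x of blade_d_grip in the frame of slot_2 between -0.02 and 0.02 m and y of blade_d_grip in the frame of slot_2 between -0.006 and 0.006 m and z of blade_d_grip in the frame of slot_2 between 0.018 and 0.031 m and value of joint each of outer_door, inner_door below 0.004 m); the robot touches nothing.
It fails at once if inner and outer door open at the same time (value of joint outer_door above 0.008 m and value of joint inner_door above 0.004 m).
It fails at once if a bystander knocked over or shifted by more than 40 mm (distance of any of glue_bottle, wood_block, tape_measure from where it was at the start of the episode above 0.04 m or angle between any of glue_bottle, wood_block, tape_measure's own z axis and vertical above 0.5 rad).
Of blade_a, blade_b, blade_c, blade_d only 2 to 3 are there at a start; the rules pass over those that are not, and their reading is None.
At some moment in a run one of slot_ladder may be knocked a few centimetres aside while the robot is not near it.
It also fails if it takes over 208 s, if anything falls off the work surface, if the arm or the gripper's body presses on something with over 40 N, if the wrist force passes 120 N, or if a joint passes its speed limit or range.

## Working session

There is one attempt and no reset: what is moved stays moved. The work goes in short steps, Python scripts to look and compute and a tool call to move; the robot and the scene stay as the last step left them, time stands still between calls to the robot, and variables do not carry over. Pictures are saved under pics/ and viewed, at most 14 in all, crops included, and the job is handed in when it is done.

Besides the shell and the picture viewer there is one more tool, called as name(argument=value, ...), one argument or row to a line, values as JSON. carry_out: Moves the arm, as the interface text tells. Its arguments: {"type":"object","properties":{"moves":{"type":"array"}},"required":["moves"]}

```bash
mkdir -p pics; ls
cat > h.py <<'E'
import numpy as np, cv2
from rig import bot
def snap(cam,name):
    c=bot.capture(cam); cv2.imwrite('pics/%s.png'%name,c['pixels'][:,:,::-1]); np.savez('pics/%s.npz'%name,**c); return c
def load(name): return np.load('pics/%s.npz'%name)
def ray(c,uv):
    K=c['K'];k=float(c['k1']);d=np.linalg.inv(K)@[uv[0],uv[1],1]; p=d[:2].copy();q=p.copy()
    for _ in range(30): q=p/(1+k*(q@q))
    T=c['world_from_camera']; return T[:3,3],T[:3,:3]@np.r_[q,1]
def at(c,uv,z):
    o,d=ray(c,uv); return o+d*(z-o[2])/d[2]
def proj(c,P):
    T=np.linalg.inv(c['world_from_camera']);q=T[:3,:3]@P+T[:3,3];q=q[:2]/q[2]
    q=q*(1+float(c['k1'])*(q@q)); K=c['K'];return np.array([K[0,0]*q[0]+K[0,2],K[1,1]*q[1]+K[1,2]])
def tri(c1,u1,c2,u2):
    A=[];b=[]
    for c,u in((c1,u1),(c2,u2)):
        o,d=ray(c,u);d/=np.linalg.norm(d);M=np.eye(3)-np.outer(d,d);A.append(M);b.append(M@o)
    return np.linalg.lstsq(np.vstack(A),np.hstack(b),rcond=None)[0]
E
python3 - <<'E'
from h import *
for n in('scene','side','wrist'):
    c=snap(n,n+'0'); print(n,c['k1'],c['K'][0,0],c['world_from_camera'].round(2).tolist())
a=[cv2.imread('pics/%s0.png'%n) for n in('scene','side')]
print(bot.observe())
E
```

```text
pics
scene -0.1783715344065126 475.6762119399803 [[0.91, -0.26, 0.33, 0.06], [-0.42, -0.55, 0.72, -1.12], [-0.0, -0.79, -0.61, 1.03], [0.0, 0.0, 0.0, 1.0]]
side -0.02710127011416735 469.56111088718507 [[0.91, -0.28, 0.32, 0.18], [-0.42, -0.61, 0.67, -0.93], [0.01, -0.74, -0.67, 0.95], [0.0, 0.0, 0.0, 1.0]]
wrist 0.005322984312479341 285.74980759087146 [[1.0, -0.0, -0.0, 0.65], [-0.0, -0.96, -0.26, 0.07], [-0.0, 0.26, -0.96, 0.37], [0.0, 0.0, 0.0, 1.0]]
{'time': 0.15, 'joint_positions': array([-0.0992059 ,  0.33375872,  0.03988945,  1.46604419, -0.01342791,
        1.3432881 , -0.05853443]), 'joint_velocities': array([ 0.00065002, -0.00345457, -0.00043474, -0.00224434,  0.00101575,
       -0.00030084,  0.00116598]), 'joint_torque': array([ 1.83829346e-03, -6.59043789e+01,  1.36682332e+00, -4.05872834e+01,
        1.70135766e-02,  9.73434420e-03, -6.22943548e-05]), 'ee_pos': array([ 6.49679585e-01, -1.50959577e-05,  2.47630949e-01]), 'eef_rot': array([-2.22092596e+00, -2.22078408e+00,  1.43183367e-03]), 'force': array([ 0.84343251, -0.39691779, -0.38911065]), 'moment': array([ 0.01086336, -0.00469739, -0.00821885]), 'gripper_force': 0.0, 'finger_gap': 0.9967843360877888}
```

View pics/scene0.png

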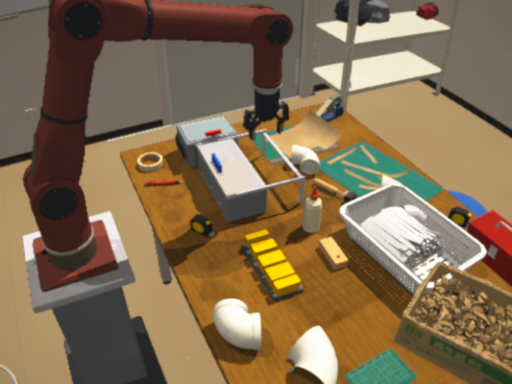

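View pics/side0.png

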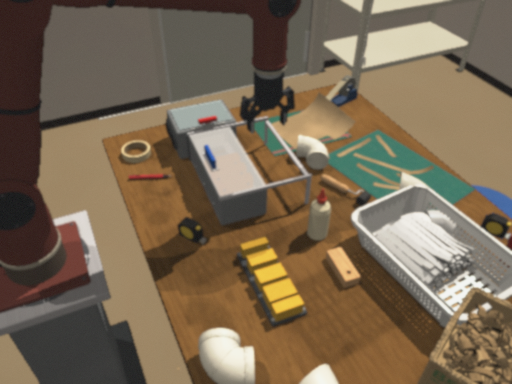

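View pics/wrist0.png

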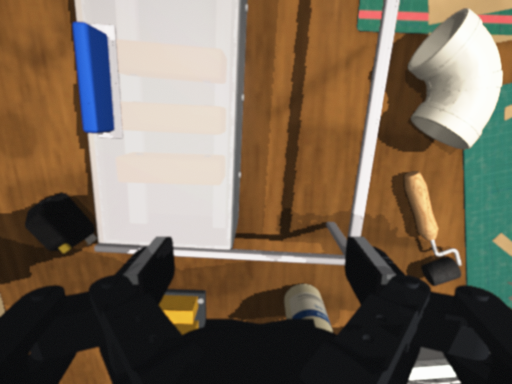

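Run:
```python
from h import *
s=cv2.imread('pics/scene0.png');d=cv2.imread('pics/side0.png')
a=cv2.resize(s[105:305,165:365],(400,400),interpolation=cv2.INTER_CUBIC) # x2
b=cv2.resize(d[95:325,160:360],(400,460),interpolation=cv2.INTER_CUBIC)
o=np.zeros((460,800,3),np.uint8);o[:400,:400]=a;o[:,400:]=b
cv2.imwrite('pics/c1.png',o)
C={n:load(n+'0') for n in('scene','side','wrist')}
for n,c in C.items():
    h=cv2.cvtColor(c['pixels'],cv2.COLOR_RGB2HSV)
    for nm,lo,hi,z in(('red',(0,170,90),(6,255,255),.122),('blue',(108,170,60),(125,255,255),.12),('yel',(20,180,120),(32,255,255),.045)):
        k,l,st,ce=cv2.connectedComponentsWithStats(cv2.inRange(h,lo,hi))
        for i in range(1,k):
            if st[i,4]>25 : print(n,nm,st[i],ce[i].round(1),at(c,ce[i],z).round(3))
```

```text
scene red [420   6  15  11  84] [427.7  10.2] [2.461 1.158 0.122]
scene red [206 130  14   5  42] [212.6 132.3] [0.581 0.287 0.122]
scene red [146 181  29   4  95] [159.8 182.5] [0.316 0.077 0.122]
scene red [311 187   7  12  45] [313.8 194. ] [ 0.725 -0.182  0.122]
scene red [470 211  42  47 931] [494.5 231. ] [ 1.117 -0.561  0.122]
scene blue [213 154   7  17  51] [216.1 161.8] [0.522 0.109 0.12 ]
scene blue [466 201  15  12  59] [473.5 206.6] [ 1.143 -0.449  0.12 ]
scene yel [194 224   7   6  26] [197.2 226.3] [ 0.377 -0.085  0.045]
scene yel [245 229  25  12 162] [256.6 234.5] [ 0.525 -0.194  0.045]
scene yel [ 249  238   52   57 1401] [274.5 264.3] [ 0.517 -0.325  0.045]
side red [200 117  15   5  39] [207.1 119.4] [0.58  0.277 0.122]
side red [319 193   6   9  30] [321.3 197.5] [ 0.721 -0.191  0.122]
side blue [206 147   7  15  35] [209.1 154.5] [0.521 0.104 0.12 ]
side yel [241 238  27  12 161] [253.8 243.6] [ 0.523 -0.201  0.045]
side yel [247 250  29  17 163] [258.1 257.3] [ 0.514 -0.247  0.045]
side yel [254 263  32  21 142] [266.8 273.7] [ 0.511 -0.303  0.045]
side yel [262 278  41  36 323] [280.1 296.9] [ 0.509 -0.376  0.045]
wrist blue [  73   22   40  110 3231] [92.9 77.8] [0.511 0.096 0.12 ]
wrist yel [ 59 245  10   8  52] [ 63.9 248.2] [ 0.403 -0.096  0.045]
wrist yel [161 297  37  35 620] [180.9 312.5] [ 0.543 -0.19   0.045]
```

View pics/c1.png

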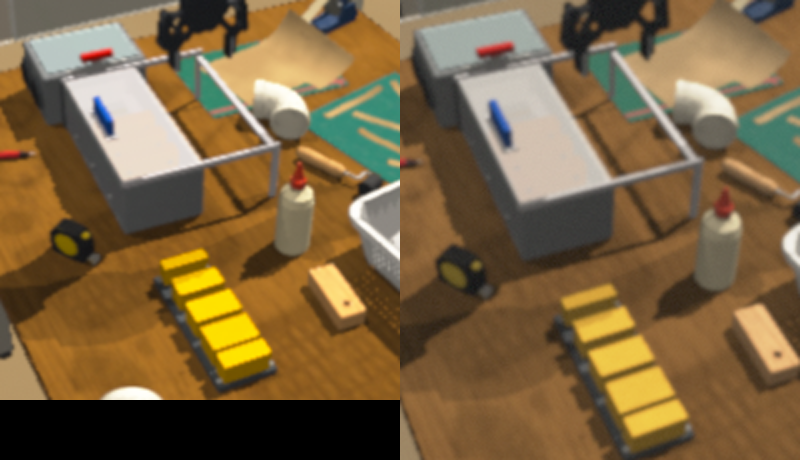

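Run:
```python
from h import *
c=load('wrist0')
for nm,z,p,q in(('rail-y',.11,(100,249),(345,262)),('left',.1,(85,90),(98,240)),('right',.1,(246,0),(233,245)),('cross',.11,(390,0),(355,240)),('bluetop',.132,(80,25),(88,131)),('bluetopR',.132,(104,25),(112,131))):
    P,Q=at(c,p,z),at(c,q,z);d=Q-P;print(nm,P.round(3),Q.round(3),np.degrees(np.arctan2(d[1],d[0])).round(1))
s=load('scene0');d=load('side0')
print('red',tri(s,(212.6,132.3),d,(207.1,119.4)),'blue',tri(s,(216.1,161.8),d,(209.1,154.5)))
print('corner',tri(s,(165+122/2,105+182/2),d,(160+512/2-200,95+200/2)))
```

```text
rail-y [ 0.488 -0.064  0.11 ] [ 0.737 -0.079  0.11 ] -3.3
left [0.492 0.088 0.1  ] [ 0.481 -0.059  0.1  ] -94.0
right [0.638 0.159 0.1  ] [ 0.622 -0.065  0.1  ] -94.2
cross [0.755 0.156 0.11 ] [ 0.745 -0.055  0.11 ] -92.6
bluetop [0.514 0.132 0.132] [0.507 0.054 0.132] -94.8
bluetopR [0.532 0.132 0.132] [0.527 0.054 0.132] -93.5
red [0.56518845 0.23817762 0.15118939] blue [0.51430336 0.08579929 0.13601413]
corner [ 0.47389626 -0.08054104  0.1297795 ]
```

carry_out(
  moves=[
    {"x": -0.015, "y": 0.045, "yaw": -0.044, "hand": 0},
    {"x": -0.015, "y": 0.045, "hand": 0},
    {"x": -0.015, "y": 0.045, "hand": 0},
    {"x": -0.015, "y": 0.045, "hand": 0},
    {"x": -0.015, "y": 0.045, "hand": 0},
    {"y": 0.02, "hand": 0},
    {"hand": 0},
    {"hand": 0},
  ],
)

```text
invalid input at $.moves[0]: expected keys x, y, z, yaw, hand
```

Run:
```python
from h import *
c=snap('wrist','w1')
h=cv2.cvtColor(c['pixels'],cv2.COLOR_RGB2HSV)
m=cv2.inRange(h,(0,170,60),(8,255,255))
k,l,st,ce=cv2.connectedComponentsWithStats(m)
for i in range(1,k):
    if st[i,4]>60:
        print(st[i],ce[i],[at(c,ce[i],z).round(3).tolist() for z in(.122,.135,.147)])
```

```text
(no output)
```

View pics/w1.png

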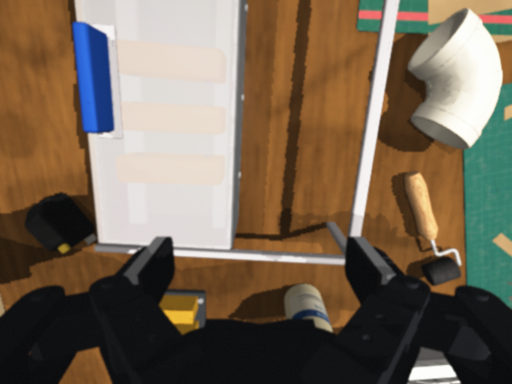

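The row was refused, so the arm has not moved: every key is needed.

carry_out(
  moves=[
    {"x": -0.015, "y": 0.045, "z": 0, "yaw": -0.044, "hand": 0},
    {"x": -0.015, "y": 0.045, "z": 0, "yaw": 0, "hand": 0},
    {"x": -0.015, "y": 0.045, "z": 0, "yaw": 0, "hand": 0},
    {"x": -0.015, "y": 0.045, "z": 0, "yaw": 0, "hand": 0},
    {"x": -0.015, "y": 0.045, "z": 0, "yaw": 0, "hand": 0},
    {"x": 0, "y": 0.02, "z": 0, "yaw": 0, "hand": 0},
    {"x": 0, "y": 0, "z": 0, "yaw": 0, "hand": 0},
    {"x": 0, "y": 0, "z": 0, "yaw": 0, "hand": 0},
  ],
)

```text
time: 1.0
ee_pos: [0.575, 0.2447, 0.248]
eef_rot: [2.293, 2.147, -0.001]
force: [0.6, -0.8, 0.7]
finger_gap: 0.001
gripper_force: 0.0
```

Run:
```python
from h import *
c=snap('wrist','w2');print(c['world_from_camera'].round(3).tolist())
h=cv2.cvtColor(c['pixels'],cv2.COLOR_RGB2HSV)
m=cv2.inRange(h,(0,170,60),(8,255,255))
k,l,st,ce=cv2.connectedComponentsWithStats(m)
for i in range(1,k):
    if st[i,4]>60:
        print(st[i],ce[i],[at(c,ce[i],z).round(3).tolist() for z in(.122,.135,.147)])
```

```text
[[0.998, -0.063, -0.018, 0.579], [-0.066, -0.962, -0.264, 0.312], [-0.001, 0.264, -0.964, 0.374], [0.0, 0.0, 0.0, 1.0]]
[ 219  172   71   19 1253] [253.44293695 180.56743815] [[0.57, 0.254, 0.122], [0.57, 0.257, 0.135], [0.571, 0.26, 0.147]]
[ 45 177  85  33 856] [ 87.76635514 192.77453271] [[0.418, 0.253, 0.122], [0.426, 0.256, 0.135], [0.434, 0.259, 0.147]]
```

View pics/w2.png

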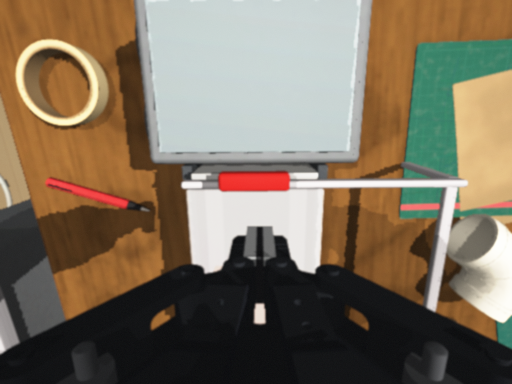

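carry_out(
  moves=[
    {"x": -0.004, "y": 0.014, "z": -0.03, "yaw": 0, "hand": 0},
    {"x": 0, "y": 0, "z": -0.03, "yaw": 0, "hand": 0},
    {"x": 0, "y": 0, "z": -0.01, "yaw": 0, "hand": 0},
    {"x": 0, "y": 0, "z": -0.01, "yaw": 0, "hand": 0},
    {"x": 0, "y": 0, "z": -0.01, "yaw": 0, "hand": 0},
    {"x": 0, "y": 0, "z": -0.01, "yaw": 0, "hand": 0},
    {"x": 0, "y": 0, "z": -0.006, "yaw": 0, "hand": 0},
  ],
)

```text
time: 1.75
ee_pos: [0.5718, 0.2584, 0.1424]
eef_rot: [2.294, 2.145, 0.002]
force: [0.9, -2.4, 3.5]
finger_gap: -0.002
gripper_force: 1.7
```

carry_out(
  moves=[
    {"x": 0, "y": 0, "z": -0.004, "yaw": 0, "hand": 0},
    {"x": 0, "y": 0, "z": -0.002, "yaw": 0, "hand": 0},
    {"x": 0, "y": 0, "z": -0.002, "yaw": 0, "hand": 0},
    {"x": 0, "y": 0, "z": 0, "yaw": 0, "hand": 0},
  ],
)

```text
time: 2.15
ee_pos: [0.5719, 0.2587, 0.1389]
eef_rot: [2.293, 2.145, 0.004]
force: [-11.3, -9.2, 32.8]
finger_gap: 0.0
gripper_force: 16.5
```

carry_out(
  moves=[
    {"x": 0, "y": 0, "z": 0.04, "yaw": 0, "hand": 0},
    {"x": 0, "y": 0, "z": 0.03, "yaw": 0, "hand": 50},
    {"x": -0.014, "y": -0.042, "z": 0, "yaw": 0, "hand": 50},
    {"x": -0.014, "y": -0.042, "z": 0, "yaw": 0, "hand": 50},
    {"x": -0.014, "y": -0.042, "z": 0, "yaw": 0, "hand": 50},
    {"x": -0.013, "y": -0.04, "z": 0, "yaw": 0, "hand": 50},
    {"x": 0, "y": 0, "z": -0.02, "yaw": 0, "hand": 50},
    {"x": 0, "y": 0, "z": -0.02, "yaw": 0, "hand": 50},
  ],
)

```text
time: 2.95
ee_pos: [0.5163, 0.092, 0.1648]
eef_rot: [2.295, 2.144, 0.004]
force: [0.9, 0.9, -0.3]
finger_gap: 0.587
gripper_force: 0.0
```

Run:
```python
from h import *
c=snap('wrist','w3');print(bot.observe()['ee_pos'])
h=cv2.cvtColor(c['pixels'],cv2.COLOR_RGB2HSV)
m=cv2.inRange(h,(108,150,50),(125,255,255))
k,l,st,ce=cv2.connectedComponentsWithStats(m)
for i in range(1,k):
    if st[i,4]>60:
        print(st[i],ce[i],[at(c,ce[i],z).round(3).tolist() for z in(.122,.135)])
```

```text
[0.51440504 0.09234205 0.16097926]
[ 249  161   20  134 2440] [258.73647541 225.15491803] [[0.516, 0.091, 0.122], [0.516, 0.096, 0.135]]
```

View pics/w3.png

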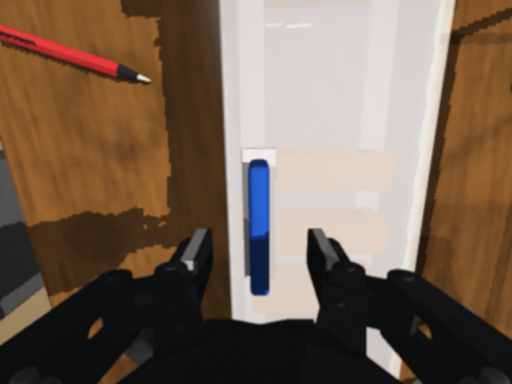

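carry_out(
  moves=[
    {"x": 0.001, "y": 0, "z": -0.02, "yaw": 0, "hand": 50},
    {"x": 0, "y": 0, "z": -0.013, "yaw": 0, "hand": 50},
    {"x": 0, "y": 0, "z": 0, "yaw": 0, "hand": 5},
    {"x": 0, "y": 0, "z": 0, "yaw": 0, "hand": 5},
    {"x": 0, "y": 0, "z": 0, "yaw": 0, "hand": 5},
    {"x": 0, "y": 0, "z": 0, "yaw": 0, "hand": 5},
    {"x": 0, "y": 0, "z": 0, "yaw": 0, "hand": 5},
  ],
)

```text
time: 3.7
ee_pos: [0.5174, 0.0933, 0.1322]
eef_rot: [2.293, 2.147, 0.002]
force: [-1.4, -0.2, 5.3]
finger_gap: 0.127
gripper_force: 60.1
```

carry_out(
  moves=[
    {"x": 0.015, "y": -0.001, "z": 0.003, "yaw": 0, "hand": 5},
    {"x": 0.025, "y": -0.0017, "z": 0, "yaw": 0, "hand": 5},
    {"x": 0.03, "y": -0.002, "z": 0, "yaw": 0, "hand": 5},
    {"x": 0.03, "y": -0.002, "z": 0, "yaw": 0, "hand": 5},
    {"x": 0.02, "y": -0.0013, "z": 0, "yaw": 0, "hand": 5},
    {"x": 0.01, "y": -0.0007, "z": 0, "yaw": 0, "hand": 5},
    {"x": 0, "y": 0, "z": 0, "yaw": 0, "hand": 5},
  ],
)

```text
time: 4.4
ee_pos: [0.6459, 0.0857, 0.1324]
eef_rot: [-2.289, -2.146, 0.004]
force: [0.5, 4.8, -11.2]
finger_gap: 0.132
gripper_force: 61.7
```

carry_out(
  moves=[
    {"x": 0.003, "y": 0, "z": 0, "yaw": 0, "hand": 5},
    {"x": 0, "y": 0, "z": 0, "yaw": 0, "hand": 50},
    {"x": 0, "y": 0, "z": 0, "yaw": 0, "hand": 50},
    {"x": 0, "y": 0, "z": 0.03, "yaw": 0, "hand": 50},
    {"x": 0, "y": 0, "z": 0.05, "yaw": 0, "hand": 50},
    {"x": -0.03, "y": 0, "z": 0.04, "yaw": 0, "hand": 50},
    {"x": -0.04, "y": 0, "z": 0, "yaw": 0, "hand": 40},
    {"x": 0, "y": 0, "z": 0, "yaw": 0, "hand": 40},
  ],
)

```text
time: 5.2
ee_pos: [0.5771, 0.0841, 0.2565]
eef_rot: [2.293, 2.146, 0.003]
force: [0.5, 0.5, -0.2]
finger_gap: 0.472
gripper_force: 0.0
```

Run:
```python
from h import *
c=snap('wrist','w4');snap('scene','s4');print(bot.observe()['ee_pos'])
h=cv2.cvtColor(c['pixels'],cv2.COLOR_RGB2HSV)
m=cv2.inRange(h,(5,150,80),(18,255,255))
k,l,st,ce=cv2.connectedComponentsWithStats(m)
for i in range(1,k):
    if st[i,4]>200:
        print(st[i],ce[i],at(c,ce[i],.09).round(3).tolist())
```

```text
[0.57990671 0.08396547 0.25557566]
[    0     0   179   305 30959] [ 84.25585452 127.17329371] [0.407, 0.15, 0.09]
[160  76  12  59 244] [166.07377049 103.32377049] [0.491, 0.167, 0.09]
[ 190  136  105   30 2877] [242.0420577  150.43239486] [0.562, 0.117, 0.09]
[ 194  181  100   31 2890] [244.20726644 196.48754325] [0.56, 0.068, 0.09]
[ 426  188   86  155 6061] [473.292361   254.90414123] [0.812, -0.018, 0.09]
[ 199  221   95   35 2397] [254.33667084 237.96328744] [0.567, 0.019, 0.09]
[107 327  53  57 776] [138.19974227 356.66494845] [0.411, -0.132, 0.09]
```

View pics/w4.png

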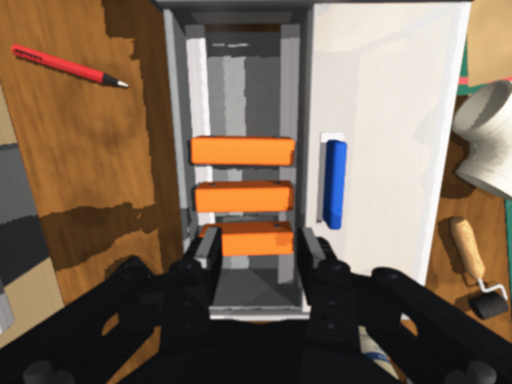

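Run:
```python
from h import *
c=load('wrist' and 'w4');print(c['world_from_camera'][:3,3])
h=cv2.cvtColor(c['pixels'],cv2.COLOR_RGB2HSV)
m=cv2.inRange(h,(5,150,60),(20,255,255))
k,l,st,ce=cv2.connectedComponentsWithStats(m)
for i in range(1,k):
    if st[i,4]>2000 and 180<st[i,0]<210:
        p=[]
        for u in(210,230,260,280):
            v=np.nonzero(l[:,u]==i)[0]; p.append((u,v.max()+.5,v.min()-.5))
        p=np.array(p);
        lo=np.array([at(c,q[:2],.09) for q in p]);hi=np.array([at(c,(q[0],q[2]),.09) for q in p])
        f=np.polyfit(lo[1:,0],lo[1:,1],1);g=np.polyfit(hi[1:,0],hi[1:,1],1)
        yy=(l==i).any(1); r=int(ce[i][1]); cols=np.nonzero(l[r]==i)[0]
        print('lowy@.56',np.polyval(f,.565).round(4),'hi',np.polyval(g,.565).round(4),'yaw',f[0].round(3),g[0].round(3),'xends',at(c,(cols[0],r),.09)[0].round(3),at(c,(cols[-1],r),.09)[0].round(3))
```

```text
[0.5812197  0.1507557  0.38297291]
lowy@.56 0.102 hi 0.1305 yaw -0.067 -0.085 xends 0.51 0.614
lowy@.56 0.0508 hi 0.0845 yaw -0.048 -0.045 xends 0.508 0.612
lowy@.56 -0.0009 hi 0.0385 yaw -0.024 -0.045 xends 0.506 0.61
```

carry_out(
  moves=[
    {"x": -0.005, "y": -0.02, "z": 0, "yaw": 0.0999, "hand": 40},
    {"x": -0.005, "y": -0.02, "z": 0, "yaw": 0.0999, "hand": 40},
    {"x": -0.005, "y": -0.02, "z": 0, "yaw": 0.0999, "hand": 40},
    {"x": -0.004, "y": -0.012, "z": 0, "yaw": 0.0999, "hand": 40},
    {"x": 0, "y": 0, "z": 0, "yaw": 0.0999, "hand": 40},
    {"x": 0, "y": 0, "z": 0, "yaw": 0.0999, "hand": 40},
    {"x": 0, "y": 0, "z": 0, "yaw": 0.0999, "hand": 40},
    {"x": 0, "y": 0, "z": 0, "yaw": 0.0999, "hand": 40},
  ],
)

```text
time: 6.1
ee_pos: [0.562, 0.0118, 0.2542]
eef_rot: [0.674, 3.068, -0.0]
force: [0.8, 0.3, -0.1]
finger_gap: 0.467
gripper_force: 0.0
```

carry_out(
  moves=[
    {"x": 0, "y": 0, "z": -0.02, "yaw": 0.0999, "hand": 40},
    {"x": 0, "y": 0, "z": -0.02, "yaw": 0.0999, "hand": 40},
    {"x": 0, "y": 0, "z": -0.02, "yaw": 0.06, "hand": 40},
    {"x": 0, "y": 0, "z": 0, "yaw": 0, "hand": 40},
    {"x": 0, "y": 0, "z": 0, "yaw": 0, "hand": 40},
  ],
)

```text
time: 6.6
ee_pos: [0.5616, 0.0119, 0.1945]
eef_rot: [-0.081, -3.14, 0.0]
force: [-0.8, -0.7, 1.2]
finger_gap: 0.471
gripper_force: 0.0
```

Run:
```python
from h import *
c=snap('wrist','w5');o=bot.observe();print(o['ee_pos'],o['eef_rot'],o['joint_positions'].round(2),o['finger_gap'])
print(c['world_from_camera'].round(3).tolist())
```

```text
[0.56187046 0.01208261 0.19521068] [8.07932669e-02 3.13948053e+00 5.34642434e-05] [-0.03  0.19 -0.08  1.75  0.02  1.2   1.41] 0.4700609511003381
[[0.052, 0.963, 0.263, 0.495], [0.999, -0.051, -0.014, 0.016], [0.0, 0.263, -0.965, 0.321], [0.0, 0.0, 0.0, 1.0]]
```

View pics/w5.png

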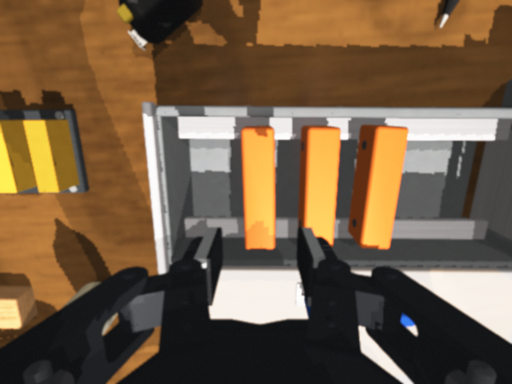

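carry_out(
  moves=[
    {"x": -0.005, "y": 0, "z": -0.03, "yaw": 0, "hand": 38},
    {"x": 0, "y": 0, "z": -0.03, "yaw": 0, "hand": 38},
    {"x": 0, "y": 0, "z": -0.03, "yaw": 0, "hand": 38},
    {"x": 0, "y": 0, "z": -0.028, "yaw": 0, "hand": 38},
    {"x": 0, "y": 0, "z": 0, "yaw": 0, "hand": 10},
    {"x": 0, "y": 0, "z": 0, "yaw": 0, "hand": 10},
    {"x": 0, "y": 0, "z": 0, "yaw": 0, "hand": 10},
    {"x": 0, "y": 0, "z": 0, "yaw": 0, "hand": 10},
  ],
)

```text
time: 7.45
ee_pos: [0.5571, 0.0124, 0.0781]
eef_rot: [0.076, 3.138, 0.0]
force: [-0.2, 0.4, -1.7]
finger_gap: 0.307
gripper_force: 59.4
```

carry_out(
  moves=[
    {"x": 0, "y": 0, "z": 0.02, "yaw": 0, "hand": 10},
    {"x": 0, "y": 0, "z": 0.04, "yaw": 0, "hand": 10},
    {"x": 0, "y": 0, "z": 0.04, "yaw": 0, "hand": 10},
    {"x": 0, "y": 0, "z": 0.04, "yaw": 0, "hand": 10},
    {"x": 0, "y": -0.02, "z": 0.04, "yaw": 0, "hand": 10},
    {"x": 0.01, "y": -0.04, "z": 0, "yaw": 0, "hand": 10},
    {"x": 0.01, "y": -0.04, "z": 0, "yaw": 0, "hand": 10},
    {"x": 0.01, "y": -0.04, "z": 0, "yaw": 0, "hand": 10},
  ],
)

```text
time: 8.25
ee_pos: [0.5865, -0.1291, 0.2582]
eef_rot: [0.075, 3.138, -0.001]
force: [0.8, 0.1, -2.1]
finger_gap: 0.307
gripper_force: 59.8
```

carry_out(
  moves=[
    {"x": 0.01, "y": -0.04, "z": 0, "yaw": 0, "hand": 10},
    {"x": 0, "y": -0.045, "z": 0, "yaw": 0, "hand": 10},
    {"x": 0, "y": -0.045, "z": 0, "yaw": 0, "hand": 10},
    {"x": 0, "y": -0.03, "z": 0, "yaw": 0, "hand": 10},
    {"x": 0, "y": 0, "z": 0, "yaw": 0, "hand": 10},
    {"x": 0, "y": 0, "z": 0, "yaw": 0, "hand": 10},
  ],
)

```text
time: 8.85
ee_pos: [0.5958, -0.2883, 0.257]
eef_rot: [0.079, 3.14, 0.0]
force: [0.3, 1.6, -1.5]
finger_gap: 0.312
gripper_force: 59.7
```

Run:
```python
from h import *
c=snap('wrist','w6');o=bot.observe();print(o['ee_pos'],o['eef_rot'],o['finger_gap'])
print(c['world_from_camera'].round(3).tolist())
```

```text
[ 0.59625714 -0.28692579  0.25695255] [7.53396175e-02 3.13983336e+00 8.21221056e-04] 0.3073624783690489
[[0.051, 0.963, 0.264, 0.529], [0.999, -0.049, -0.013, -0.285], [0.0, 0.264, -0.965, 0.383], [0.0, 0.0, 0.0, 1.0]]
```

View pics/w6.png

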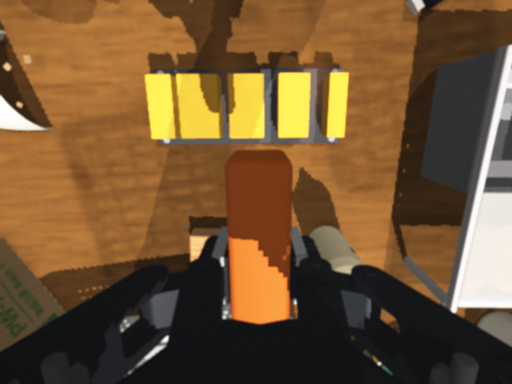

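```bash
cat >> h.py <<'E'
def ladder(c,rows=None,show=True):
    """slot centres from wrist view: fit ladder y-gaps along its length. returns centre of each slot & yaw"""
    h=cv2.cvtColor(c['pixels'],cv2.COLOR_RGB2HSV)
    m=cv2.inRange(h,(18,130,60),(34,255,255)); m=cv2.morphologyEx(m,cv2.MORPH_OPEN,np.ones((3,3)))
    k,l,st,ce=cv2.connectedComponentsWithStats(m)
    B=[]
    for i in range(1,k):
        if st[i,4]<400: continue
        cn=max(cv2.findContours((l==i).astype(np.uint8),0,cv2.CHAIN_APPROX_NONE)[0],key=len)[:,0,:]
        W=np.array([at(c,p,.045)[:2] for p in cn]).astype(np.float32)
        r=cv2.minAreaRect(W*1000); B.append((r[0][1],r,st[i]))
    B.sort(key=lambda t:t[0])
    for b in B: print(np.round(b[1][0],1),np.round(b[1][1],1),round(b[1][2],1),b[2])
E
python3 - <<'E'
from h import *
ladder(load('w6'))
E
```

```text
[ 516.6 -369.1] [84.4 71.6] 87.5 [ 144   73   79   67 4850]
[ 519.7 -300.1] [40.2 70.5] 87.3 [ 228   73   36   66 2333]
[ 521.3 -246.1] [36.6 70.7] 87.7 [ 277   72   34   66 2149]
[ 523.7 -199.3] [28.  70.3] 87.1 [ 321   72   28   66 1511]
```

carry_out(
  moves=[
    {"x": -0.012, "y": -0.007, "z": 0.012, "yaw": -0.0999, "hand": 10},
    {"x": -0.012, "y": -0.007, "z": 0.012, "yaw": -0.0999, "hand": 10},
    {"x": -0.012, "y": -0.007, "z": 0.012, "yaw": -0.0999, "hand": 10},
    {"x": -0.012, "y": -0.007, "z": 0.012, "yaw": -0.0999, "hand": 10},
    {"x": -0.012, "y": -0.007, "z": 0.012, "yaw": -0.0999, "hand": 10},
    {"x": -0.012, "y": -0.007, "z": 0.012, "yaw": -0.0999, "hand": 10},
    {"x": -0.012, "y": -0.007, "z": 0.012, "yaw": -0.0999, "hand": 10},
    {"x": -0.012, "y": -0.007, "z": 0.012, "yaw": -0.0999, "hand": 10},
  ],
)

```text
time: 9.7
ee_pos: [0.5003, -0.342, 0.3534]
eef_rot: [1.838, 2.547, 0.002]
force: [-0.6, -0.0, -2.9]
finger_gap: 0.306
gripper_force: 59.7
```

carry_out(
  moves=[
    {"x": -0.012, "y": -0.007, "z": 0.012, "yaw": -0.0999, "hand": 10},
    {"x": -0.012, "y": -0.007, "z": 0.012, "yaw": -0.0999, "hand": 10},
    {"x": -0.012, "y": -0.007, "z": 0.012, "yaw": -0.0999, "hand": 10},
    {"x": -0.012, "y": -0.007, "z": 0.012, "yaw": -0.0999, "hand": 10},
    {"x": -0.012, "y": -0.007, "z": 0.012, "yaw": -0.0999, "hand": 10},
    {"x": 0, "y": 0, "z": 0, "yaw": -0.027, "hand": 10},
    {"x": 0, "y": 0, "z": 0, "yaw": 0, "hand": 10},
  ],
)

```text
time: 10.4
ee_pos: [0.4405, -0.3775, 0.4133]
eef_rot: [2.672, 1.65, 0.003]
force: [1.2, 0.2, -3.1]
finger_gap: 0.309
gripper_force: 59.7
```

Run:
```python
from h import *
w=load('w6');T=w['world_from_camera']
import scipy.spatial.transform as st
R=st.Rotation.from_rotvec([.0753,3.1398,.0008]).as_matrix();P=np.array([.59626,-.28693,.25695])
print('headend proj',proj(w,P+R@[-.053,0,-.013]),proj(w,P+R@[.053,0,-.013]))
o=bot.observe();print(o['ee_pos'],o['eef_rot'])
out=[]
for n in('side','scene'):
    c=snap(n,n+'7');u=proj(c,o['ee_pos']-np.array([0,0,.02]));print(n,u)
    x,y=(int(v) for v in u);im=c['pixels'][:,:,::-1][max(0,y-40):y+50,x-50:x+50];print(x-50,max(0,y-40),im.shape)
    out.append(cv2.resize(im,(400,360),interpolation=cv2.INTER_CUBIC) if im.shape[0]==90 else cv2.resize(im,(400,360)))
cv2.imwrite('pics/c7.png',np.hstack(out))
```

```text
headend proj [262.16031758 367.14132795] [262.14318597 151.54956706]
[ 0.44050891 -0.37746833  0.41330234] [2.6724054e+00 1.6497526e+00 2.6346399e-03]
side [254.73732558 193.42534243]
204 153 (90, 100, 3)
scene [260.36930881 182.42097886]
210 142 (90, 100, 3)
```

View pics/c7.png

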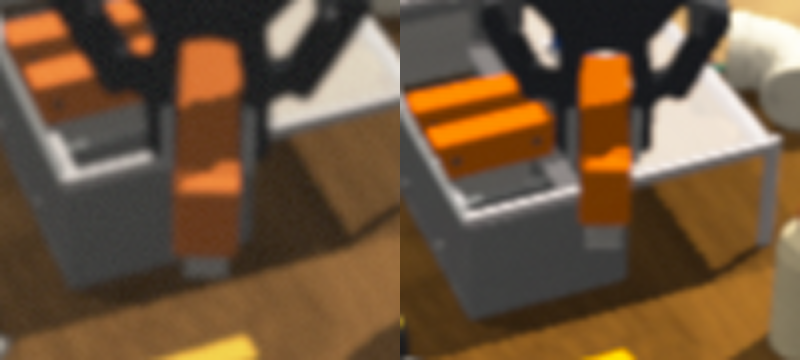

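Run:
```python
from h import *
c=load('w6');h=cv2.cvtColor(c['pixels'],cv2.COLOR_RGB2HSV)
m=cv2.inRange(h,(3,180,50),(17,255,255))
for r in (160,175,190,205,220,300,315):
    v=np.nonzero(m[r,215:305])[0]+215; print(r,v.min(),v.max(),(v.min()+v.max())/2)
y=cv2.inRange(h,(18,130,60),(34,255,255))
for r in(85,105,125):
    d=np.diff(y[r,140:355].astype(int));print(r,(np.nonzero(d)[0]+140).tolist())
```

```text
160 227 289 258.0
175 225 292 258.5
190 226 291 258.5
205 226 291 258.5
220 226 291 258.5
300 230 289 259.5
315 232 289 260.5
85 [144, 220, 227, 263, 276, 309, 324, 347]
105 [146, 221, 228, 263, 276, 309, 322, 346]
125 [149, 222, 228, 263, 276, 308, 320, 345]
```

carry_out(
  moves=[
    {"x": 0.012, "y": 0.007, "z": -0.012, "yaw": 0.0999, "hand": 10},
    {"x": 0.012, "y": 0.007, "z": -0.012, "yaw": 0.0999, "hand": 10},
    {"x": 0.012, "y": 0.007, "z": -0.012, "yaw": 0.0999, "hand": 10},
    {"x": 0.012, "y": 0.007, "z": -0.012, "yaw": 0.0999, "hand": 10},
    {"x": 0.012, "y": 0.007, "z": -0.012, "yaw": 0.0999, "hand": 10},
    {"x": 0.012, "y": 0.007, "z": -0.012, "yaw": 0.0999, "hand": 10},
    {"x": 0.012, "y": 0.007, "z": -0.012, "yaw": 0.0999, "hand": 10},
    {"x": 0.012, "y": 0.007, "z": -0.012, "yaw": 0.0999, "hand": 10},
  ],
)

```text
time: 11.3
ee_pos: [0.5369, -0.3212, 0.3154]
eef_rot: [-1.264, -2.875, -0.001]
force: [0.8, 0.5, -1.0]
finger_gap: 0.31
gripper_force: 59.5
```

carry_out(
  moves=[
    {"x": 0.012, "y": 0.013, "z": -0.012, "yaw": 0.0999, "hand": 10},
    {"x": 0.012, "y": 0.013, "z": -0.012, "yaw": 0.0999, "hand": 10},
    {"x": 0.012, "y": 0.013, "z": -0.012, "yaw": 0.0999, "hand": 10},
    {"x": 0.012, "y": 0.013, "z": -0.012, "yaw": 0.0999, "hand": 10},
    {"x": 0.002, "y": 0.024, "z": -0.032, "yaw": 0.0999, "hand": 10},
    {"x": 0, "y": 0.02, "z": -0.03, "yaw": 0.027, "hand": 10},
    {"x": 0, "y": 0, "z": 0, "yaw": 0, "hand": 10},
  ],
)

```text
time: 12.0
ee_pos: [0.5847, -0.2208, 0.2011]
eef_rot: [-0.062, -3.133, -0.007]
force: [-0.3, 0.6, -2.2]
finger_gap: 0.307
gripper_force: 59.6
```

carry_out(
  moves=[
    {"x": -0.03, "y": 0.004, "z": -0.02, "yaw": 0, "hand": 10},
    {"x": -0.03, "y": 0.002, "z": -0.03, "yaw": 0, "hand": 10},
    {"x": 0, "y": 0, "z": -0.026, "yaw": 0, "hand": 10},
    {"x": 0, "y": 0, "z": 0, "yaw": 0, "hand": 10},
    {"x": 0, "y": 0, "z": 0, "yaw": 0, "hand": 10},
  ],
)

```text
time: 12.5
ee_pos: [0.5268, -0.2206, 0.1313]
eef_rot: [0.075, 3.14, -0.0]
force: [0.7, 0.6, -0.1]
finger_gap: 0.307
gripper_force: 59.6
```

```bash
cat >> h.py <<'E'
from scipy.spatial.transform import Rotation as Ro
def hover(name):
    c=snap('wrist',name);o=bot.observe();P=o['ee_pos'];R=Ro.from_rotvec(o['eef_rot']).as_matrix()
    print('tcp',P.round(4),'xaxis',R[:,0].round(3))
    h=cv2.cvtColor(c['pixels'],cv2.COLOR_RGB2HSV)
    m=cv2.inRange(h,(3,180,50),(17,255,255))
    print('head end centre pred',proj(c,P+R@[.053,0,-.014]).round(1), proj(c,P+R@[-.053,0,-.014]).round(1))
    for r in (150,170,190,210):
        v=np.nonzero(m[r,200:320])[0]+200
        if len(v): print(' head',r,v.min(),v.max()+1,(v.min()+v.max()+1)/2)
    y=cv2.inRange(h,(18,120,50),(34,255,255))
    for r in range(20,200,15):
        d=np.nonzero(np.diff(y[r].astype(int)))[0]+1
        if len(d)>3: print(r,[(int(u),round(at(c,(u-.5,r),.045)[0]*1000,1),round(at(c,(u-.5,r),.045)[1]*1000,1)) for u in d][:12])
    return c
E
python3 -c "
from h import *
hover('w8')"
```

```text
tcp [ 0.5275 -0.2208  0.132 ] xaxis [-0.999  0.048 -0.002]
head end centre pred [258.5 152.9] [258.8 370.8]
 head 150 236 283 259.5
 head 170 225 292 258.5
 head 190 225 292 258.5
 head 210 226 291 258.5
155 [(3, np.float64(480.2), np.float64(-408.9)), (190, np.float64(486.7), np.float64(-270.6)), (202, np.float64(487.1), np.float64(-261.7)), (231, np.float64(488.2), np.float64(-240.1)), (286, np.float64(490.2), np.float64(-199.2)), (306, np.float64(490.9), np.float64(-184.3))]
170 [(6, np.float64(491.4), np.float64(-409.9)), (191, np.float64(498.0), np.float64(-271.1)), (202, np.float64(498.4), np.float64(-262.8)), (225, np.float64(499.3), np.float64(-245.5)), (292, np.float64(501.7), np.float64(-194.9)), (305, np.float64(502.2), np.float64(-185.1))]
185 [(9, np.float64(503.0), np.float64(-410.9)), (192, np.float64(509.7), np.float64(-271.7)), (203, np.float64(510.1), np.float64(-263.2)), (225, np.float64(510.9), np.float64(-246.4)), (292, np.float64(513.4), np.float64(-195.1)), (305, np.float64(513.9), np.float64(-185.2))]
```

View pics/w8.png

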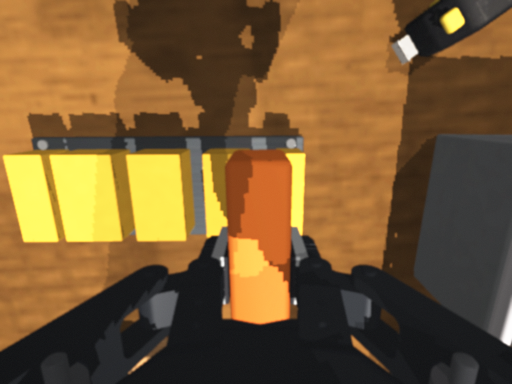

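carry_out(
  moves=[
    {"x": -0.003, "y": 0.003, "z": -0.01, "yaw": 0, "hand": 10},
    {"x": 0, "y": 0, "z": -0.008, "yaw": 0, "hand": 10},
    {"x": 0, "y": 0, "z": -0.006, "yaw": 0, "hand": 10},
    {"x": 0, "y": 0, "z": -0.005, "yaw": 0, "hand": 10},
    {"x": 0, "y": 0, "z": 0, "yaw": 0, "hand": 10},
  ],
)

```text
time: 13.05
ee_pos: [0.5225, -0.2176, 0.1004]
eef_rot: [-0.076, -3.139, -0.001]
force: [0.4, 0.1, -1.9]
finger_gap: 0.31
gripper_force: 59.6
```

carry_out(
  moves=[
    {"x": 0, "y": 0, "z": -0.005, "yaw": 0, "hand": 10},
    {"x": 0, "y": 0, "z": -0.005, "yaw": 0, "hand": 10},
    {"x": 0, "y": 0, "z": -0.005, "yaw": 0, "hand": 10},
    {"x": 0, "y": 0, "z": 0, "yaw": 0, "hand": 10},
  ],
)

```text
time: 13.45
ee_pos: [0.5225, -0.2176, 0.0854]
eef_rot: [-0.076, -3.139, -0.0]
force: [-0.8, 0.2, -2.1]
finger_gap: 0.311
gripper_force: 59.6
```

Sinking freely into slot 4.

carry_out(
  moves=[
    {"x": 0, "y": 0, "z": -0.006, "yaw": 0, "hand": 10},
    {"x": 0, "y": 0, "z": -0.005, "yaw": 0, "hand": 10},
    {"x": 0, "y": 0, "z": -0.002, "yaw": 0, "hand": 10},
    {"x": 0, "y": 0, "z": 0, "yaw": 0, "hand": 10},
  ],
)

```text
time: 13.85
ee_pos: [0.5227, -0.2176, 0.0728]
eef_rot: [-0.076, -3.14, -0.0]
force: [-0.7, 0.3, -2.0]
finger_gap: 0.31
gripper_force: 59.6
```

carry_out(
  moves=[
    {"x": 0, "y": 0, "z": -0.002, "yaw": 0, "hand": 10},
    {"x": 0, "y": 0, "z": 0, "yaw": 0, "hand": 38},
    {"x": 0, "y": 0, "z": 0, "yaw": 0, "hand": 38},
    {"x": 0, "y": 0, "z": 0, "yaw": 0, "hand": 38},
    {"x": 0, "y": 0, "z": 0.04, "yaw": 0, "hand": 38},
    {"x": 0, "y": 0, "z": 0.045, "yaw": 0, "hand": 38},
    {"x": 0.005, "y": 0.03, "z": 0.035, "yaw": 0, "hand": 38},
    {"x": 0.005, "y": 0.042, "z": 0.005, "yaw": 0, "hand": 38},
  ],
)

```text
time: 14.65
ee_pos: [0.5351, -0.148, 0.2017]
eef_rot: [0.084, 3.132, -0.004]
force: [0.2, -0.5, -0.5]
finger_gap: 0.445
gripper_force: 0.0
```

carry_out(
  moves=[
    {"x": 0.005, "y": 0.042, "z": 0, "yaw": 0, "hand": 38},
    {"x": 0.005, "y": 0.042, "z": 0, "yaw": 0, "hand": 38},
    {"x": 0.005, "y": 0.042, "z": 0, "yaw": 0, "hand": 38},
    {"x": 0.005, "y": 0.042, "z": 0, "yaw": 0, "hand": 38},
    {"x": 0.004, "y": 0.042, "z": 0, "yaw": 0, "hand": 38},
    {"x": 0, "y": 0, "z": 0, "yaw": 0, "hand": 38},
    {"x": 0, "y": 0, "z": 0, "yaw": 0, "hand": 38},
  ],
)

```text
time: 15.35
ee_pos: [0.5569, 0.0653, 0.1964]
eef_rot: [0.072, 3.141, -0.0]
force: [0.3, -0.9, -0.1]
finger_gap: 0.441
gripper_force: 0.0
```

```bash
cat >> h.py <<'E'
def heads(name):
    c=snap('wrist',name);o=bot.observe();print('tcp',o['ee_pos'].round(4),o['eef_rot'].round(3))
    h=cv2.cvtColor(c['pixels'],cv2.COLOR_RGB2HSV)
    m=cv2.inRange(h,(3,180,50),(17,255,255))
    k,l,st,ce=cv2.connectedComponentsWithStats(m)
    print('pad mid proj',proj(c,o['ee_pos']).round(1))
    for i in range(1,k):
        if st[i,4]>1500:
            W=np.array([[st[i,0],st[i,1]],[st[i,0]+st[i,2],st[i,1]+st[i,3]]])
            print(st[i],at(c,W[0],.09).round(4),at(c,W[1],.09).round(4))
            for r in (140,170,200):
                v=np.nonzero(l[r]==i)[0]
                if len(v): print('  ',r,v.min(),v.max()+1,[at(c,(u,r),.09)[1].round(4) for u in(v.min()-.5,v.max()+.5)])
E
python3 -c "
from h import *
heads('w9')"
```

```text
tcp [0.557  0.0637 0.1964] [ 7.600e-02  3.141e+00 -1.000e-03]
pad mid proj [255.9 256.5]
```

```bash
python3 -c "
from h import *
c=load('w9');h=cv2.cvtColor(c['pixels'],cv2.COLOR_RGB2HSV)
for r in(140,170,200,230):print(r,[h[r,u].tolist() for u in range(190,345,10)])
for lo in((3,180,30),(3,140,40),(3,120,20)):
  m=cv2.inRange(h,lo,(20,255,255));k,l,st,ce=cv2.connectedComponentsWithStats(m);print([s.tolist() for s in st[1:] if s[4]>400])
"
```

```text
140 [[10, 3, 247], [0, 1, 253], [0, 2, 250], [0, 3, 246], [0, 2, 250], [6, 66, 135], [19, 173, 255], [19, 173, 255], [19, 175, 255], [0, 3, 245], [6, 5, 232], [7, 45, 118], [15, 187, 254], [20, 172, 255], [19, 174, 255], [15, 75, 253]]
170 [[120, 1, 211], [60, 1, 213], [60, 2, 216], [50, 4, 215], [30, 3, 83], [3, 57, 90], [21, 168, 255], [21, 164, 255], [21, 164, 255], [0, 0, 68], [0, 7, 71], [10, 189, 105], [21, 164, 255], [22, 163, 255], [21, 164, 255], [75, 2, 207]]
200 [[60, 2, 113], [90, 2, 111], [60, 5, 111], [120, 5, 113], [90, 7, 72], [15, 14, 73], [21, 166, 255], [23, 157, 255], [22, 157, 255], [0, 0, 68], [150, 4, 69], [10, 204, 106], [23, 156, 255], [23, 155, 255], [23, 155, 255], [75, 5, 104]]
230 [[8, 9, 118], [0, 7, 114], [60, 2, 108], [120, 20, 26], [0, 9, 178], [0, 7, 114], [17, 179, 254], [18, 167, 254], [23, 154, 255], [0, 7, 177], [0, 7, 114], [120, 5, 54], [10, 141, 234], [24, 147, 255], [15, 138, 255], [176, 10, 178]]
[[0, 126, 32, 73, 1628], [242, 135, 31, 120, 630], [296, 134, 43, 93, 821]]
[[0, 0, 512, 322, 66370], [241, 134, 34, 121, 2186], [295, 134, 45, 112, 1598], [415, 151, 17, 72, 402], [472, 304, 40, 41, 540]]
[[0, 0, 512, 323, 66818], [295, 133, 45, 114, 1689], [241, 134, 34, 122, 2268], [414, 151, 19, 73, 457], [472, 304, 40, 41, 584]]
```

carry_out(
  moves=[
    {"x": 0, "y": 0.001, "z": -0.03, "yaw": 0, "hand": 38},
    {"x": 0, "y": 0, "z": -0.03, "yaw": 0, "hand": 38},
    {"x": 0, "y": 0, "z": -0.03, "yaw": 0, "hand": 38},
    {"x": 0, "y": 0, "z": -0.028, "yaw": 0, "hand": 38},
    {"x": 0, "y": 0, "z": 0, "yaw": 0, "hand": 10},
    {"x": 0, "y": 0, "z": 0, "yaw": 0, "hand": 10},
    {"x": 0, "y": 0, "z": 0, "yaw": 0, "hand": 10},
    {"x": 0, "y": 0, "z": 0, "yaw": 0, "hand": 10},
  ],
)

```text
time: 16.2
ee_pos: [0.558, 0.0651, 0.08]
eef_rot: [0.077, 3.138, 0.0]
force: [0.7, 0.1, -1.6]
finger_gap: 0.307
gripper_force: 59.8
```

carry_out(
  moves=[
    {"x": 0, "y": 0, "z": 0.03, "yaw": 0, "hand": 10},
    {"x": 0, "y": 0, "z": 0.045, "yaw": 0, "hand": 10},
    {"x": 0, "y": 0, "z": 0.045, "yaw": 0, "hand": 10},
    {"x": 0, "y": 0, "z": 0.04, "yaw": 0, "hand": 10},
    {"x": -0.0082, "y": -0.034, "z": 0.0125, "yaw": -0.0999, "hand": 10},
    {"x": -0.0082, "y": -0.034, "z": 0.0125, "yaw": -0.0999, "hand": 10},
    {"x": -0.0082, "y": -0.034, "z": 0.0125, "yaw": -0.0999, "hand": 10},
    {"x": -0.0082, "y": -0.034, "z": 0.0125, "yaw": -0.0999, "hand": 10},
  ],
)

```text
time: 17.0
ee_pos: [0.5238, -0.072, 0.2902]
eef_rot: [1.008, 2.973, 0.001]
force: [0.7, 0.0, -0.8]
finger_gap: 0.306
gripper_force: 60.0
```

carry_out(
  moves=[
    {"x": -0.0082, "y": -0.034, "z": 0.0125, "yaw": -0.0999, "hand": 10},
    {"x": -0.0082, "y": -0.034, "z": 0.0125, "yaw": -0.0999, "hand": 10},
    {"x": -0.0082, "y": -0.034, "z": 0.0125, "yaw": -0.0999, "hand": 10},
    {"x": -0.0082, "y": -0.034, "z": 0.0125, "yaw": -0.0999, "hand": 10},
    {"x": -0.0082, "y": -0.034, "z": 0.0125, "yaw": -0.0999, "hand": 10},
    {"x": -0.0082, "y": -0.034, "z": 0.0125, "yaw": -0.0999, "hand": 10},
    {"x": -0.0082, "y": -0.034, "z": 0.0125, "yaw": -0.0999, "hand": 10},
    {"x": -0.0082, "y": -0.034, "z": 0.0125, "yaw": -0.0999, "hand": 10},
  ],
)

```text
time: 17.8
ee_pos: [0.4578, -0.344, 0.3902]
eef_rot: [2.51, 1.887, 0.002]
force: [1.3, 0.1, -1.1]
finger_gap: 0.309
gripper_force: 60.0
```

carry_out(
  moves=[
    {"x": -0.0082, "y": -0.034, "z": 0.0125, "yaw": -0.0999, "hand": 10},
    {"x": -0.008, "y": 0, "z": 0.01, "yaw": -0.027, "hand": 10},
    {"x": 0, "y": 0, "z": 0, "yaw": 0, "hand": 10},
    {"x": 0, "y": 0, "z": 0, "yaw": 0, "hand": 10},
  ],
)

```text
time: 18.2
ee_pos: [0.4428, -0.3761, 0.4113]
eef_rot: [2.672, 1.651, 0.002]
force: [0.4, 1.0, -1.9]
finger_gap: 0.308
gripper_force: 60.1
```

Run:
```python
from h import *
o=bot.observe();print(o['ee_pos'],o['eef_rot'])
out=[]
for n in('side','scene'):
    c=snap(n,n+'10');u=proj(c,o['ee_pos']-np.array([0,0,.02]));print(n,u)
    x,y=(int(v) for v in u);im=c['pixels'][:,:,::-1][y-40:y+50,x-50:x+50]
    out.append(cv2.resize(im,(400,360),interpolation=cv2.INTER_CUBIC))
    for r in range(y+8,y+32,2): print(r,c['pixels'][r,x-14:x+12].mean(1).astype(int).tolist())
    y7=load(n+'7')['pixels'];
cv2.imwrite('pics/c10.png',np.hstack(out))
```

```text
[ 0.44276165 -0.37606762  0.41128145] [2.67175747e+00 1.65134681e+00 1.94651400e-03]
side [255.5478497  193.44095154]
201 [62, 62, 61, 61, 63, 64, 71, 87, 107, 121, 126, 127, 127, 129, 129, 129, 130, 130, 130, 132, 131, 129, 121, 101, 75, 57]
203 [62, 63, 64, 62, 62, 64, 67, 69, 69, 72, 73, 77, 74, 75, 78, 77, 77, 79, 80, 79, 81, 79, 75, 68, 62, 54]
205 [63, 62, 61, 62, 62, 65, 64, 65, 65, 65, 63, 62, 62, 62, 62, 64, 66, 62, 64, 62, 62, 63, 65, 64, 60, 55]
207 [63, 60, 63, 63, 61, 63, 66, 66, 63, 65, 63, 62, 63, 67, 60, 66, 62, 62, 64, 59, 64, 65, 68, 68, 62, 56]
209 [63, 62, 60, 61, 65, 63, 65, 65, 65, 62, 63, 65, 64, 63, 62, 60, 61, 65, 65, 65, 63, 63, 69, 67, 63, 56]
211 [61, 61, 62, 63, 63, 61, 64, 64, 62, 64, 63, 63, 62, 63, 64, 63, 65, 61, 61, 62, 62, 65, 67, 66, 63, 56]
213 [63, 62, 63, 63, 62, 63, 64, 65, 64, 63, 62, 63, 64, 63, 63, 64, 61, 62, 63, 65, 63, 63, 61, 56, 53, 44]
215 [62, 62, 61, 62, 64, 64, 65, 64, 63, 64, 65, 61, 63, 64, 65, 62, 61, 63, 64, 63, 65, 60, 57, 47, 42, 40]
217 [63, 61, 64, 62, 61, 61, 60, 61, 57, 58, 61, 61, 62, 65, 67, 67, 67, 66, 62, 61, 59, 57, 5
[... 996 characters left out ...]
0, 82, 80, 71, 63, 60, 56, 47, 42, 40, 39, 37]
202 [62, 62, 62, 61, 62, 61, 62, 62, 63, 60, 61, 62, 66, 77, 84, 87, 89, 79, 66, 60, 55, 47, 41, 41, 39, 40]
204 [62, 63, 62, 63, 62, 62, 61, 61, 61, 62, 61, 62, 66, 78, 84, 86, 84, 74, 63, 59, 52, 44, 40, 40, 40, 40]
206 [62, 61, 62, 62, 62, 61, 61, 61, 61, 61, 61, 61, 61, 62, 62, 62, 62, 61, 62, 58, 52, 44, 39, 38, 40, 39]
208 [63, 62, 62, 61, 62, 62, 61, 62, 62, 61, 60, 61, 62, 61, 61, 61, 60, 60, 60, 60, 51, 42, 38, 37, 38, 37]
210 [62, 62, 62, 62, 62, 62, 61, 62, 62, 61, 61, 61, 62, 59, 61, 61, 61, 61, 61, 58, 51, 40, 37, 37, 37, 38]
212 [63, 63, 62, 62, 62, 62, 62, 62, 61, 61, 61, 61, 60, 59, 57, 58, 55, 50, 46, 41, 37, 35, 35, 36, 36, 36]
```

View pics/c10.png

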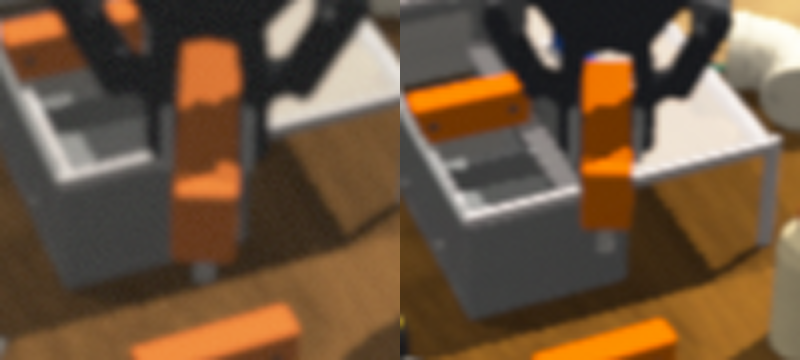

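carry_out(
  moves=[
    {"x": 0.0055, "y": 0.0037, "z": -0.016, "yaw": 0.0999, "hand": 10},
    {"x": 0.0055, "y": 0.0037, "z": -0.016, "yaw": 0.0999, "hand": 10},
    {"x": 0.0055, "y": 0.0037, "z": -0.016, "yaw": 0.0999, "hand": 10},
    {"x": 0.0055, "y": 0.0037, "z": -0.016, "yaw": 0.0999, "hand": 10},
    {"x": 0.0055, "y": 0.0037, "z": -0.016, "yaw": 0.0999, "hand": 10},
    {"x": 0.0055, "y": 0.0037, "z": -0.016, "yaw": 0.0999, "hand": 10},
    {"x": 0.0055, "y": 0.0037, "z": -0.016, "yaw": 0.0999, "hand": 10},
    {"x": 0.0055, "y": 0.0037, "z": -0.016, "yaw": 0.0999, "hand": 10},
  ],
)

```text
time: 19.1
ee_pos: [0.487, -0.3457, 0.2816]
eef_rot: [-1.265, -2.875, -0.001]
force: [-0.3, 0.2, -1.1]
finger_gap: 0.309
gripper_force: 60.0
```

carry_out(
  moves=[
    {"x": 0.0055, "y": 0.0037, "z": -0.016, "yaw": 0.0999, "hand": 10},
    {"x": 0.0055, "y": 0.0037, "z": -0.016, "yaw": 0.0999, "hand": 10},
    {"x": 0.0055, "y": 0.0037, "z": -0.016, "yaw": 0.0999, "hand": 10},
    {"x": 0.0055, "y": 0.0037, "z": -0.016, "yaw": 0.0999, "hand": 10},
    {"x": 0.0055, "y": 0.0037, "z": -0.016, "yaw": 0.0999, "hand": 10},
    {"x": 0.004, "y": 0.002, "z": -0.03, "yaw": 0.027, "hand": 10},
    {"x": 0, "y": 0, "z": -0.03, "yaw": 0, "hand": 10},
    {"x": 0, "y": 0, "z": 0, "yaw": 0, "hand": 10},
  ],
)

```text
time: 19.9
ee_pos: [0.5159, -0.3239, 0.1382]
eef_rot: [-0.072, -3.134, -0.006]
force: [-0.5, 0.3, -1.9]
finger_gap: 0.306
gripper_force: 59.9
```

```bash
python3 -c "
from h import *
hover('w11')"
```

```text
tcp [ 0.5169 -0.3249  0.1409] xaxis [-0.999  0.046  0.004]
head end centre pred [256.6 154.5] [257.1 375.3]
 head 170 227 292 259.5
 head 190 226 292 259.0
 head 210 227 291 259.0
155 [(353, np.float64(481.9), np.float64(-250.0)), (366, np.float64(482.4), np.float64(-240.0)), (411, np.float64(484.1), np.float64(-205.3)), (447, np.float64(485.4), np.float64(-177.7))]
170 [(147, np.float64(486.1), np.float64(-409.9)), (227, np.float64(489.0), np.float64(-347.8)), (292, np.float64(491.4), np.float64(-297.1)), (316, np.float64(492.3), np.float64(-278.4)), (327, np.float64(492.7), np.float64(-269.8)), (380, np.float64(494.7), np.float64(-228.5)), (409, np.float64(495.8), np.float64(-205.8)), (445, np.float64(497.1), np.float64(-177.8))]
185 [(149, np.float64(498.1), np.float64(-410.1)), (226, np.float64(501.0), np.float64(-349.5)), (292, np.float64(503.5), np.float64(-297.3)), (315, np.float64(504.3), np.float64(-279.1)), (326, np.float64(504.7), np.float64(-270.4)), (379, np.float64(506.7), np.float64(-228.5)), (407, np.float64(507.8), np.float64(-206.4)), (442, np.float64(509.1), np.float64(-178.7))]
```

carry_out(
  moves=[
    {"x": 0.001, "y": -0.0007, "z": -0.015, "yaw": 0, "hand": 10},
    {"x": 0, "y": 0, "z": -0.013, "yaw": 0, "hand": 10},
    {"x": 0, "y": 0, "z": -0.005, "yaw": 0, "hand": 10},
    {"x": 0, "y": 0, "z": -0.004, "yaw": 0, "hand": 10},
    {"x": 0, "y": 0, "z": -0.003, "yaw": 0, "hand": 10},
    {"x": 0, "y": 0, "z": 0, "yaw": 0, "hand": 10},
  ],
)

```text
time: 20.55
ee_pos: [0.5188, -0.3273, 0.1027]
eef_rot: [-0.076, -3.141, -0.0]
force: [0.8, 0.1, -1.8]
finger_gap: 0.306
gripper_force: 59.9
```

carry_out(
  moves=[
    {"x": 0, "y": 0.0016, "z": 0.004, "yaw": 0, "hand": 10},
    {"x": 0, "y": 0, "z": -0.004, "yaw": 0, "hand": 10},
    {"x": 0, "y": 0, "z": -0.005, "yaw": 0, "hand": 10},
    {"x": 0, "y": 0, "z": -0.005, "yaw": 0, "hand": 10},
    {"x": 0, "y": 0, "z": 0, "yaw": 0, "hand": 10},
  ],
)

```text
time: 21.05
ee_pos: [0.5183, -0.3254, 0.0916]
eef_rot: [-0.076, -3.139, -0.001]
force: [0.2, 0.5, -0.9]
finger_gap: 0.307
gripper_force: 59.9
```

carry_out(
  moves=[
    {"x": 0, "y": 0, "z": -0.006, "yaw": 0, "hand": 10},
    {"x": 0, "y": 0, "z": -0.006, "yaw": 0, "hand": 10},
    {"x": 0, "y": 0, "z": -0.004, "yaw": 0, "hand": 10},
    {"x": 0, "y": 0, "z": -0.002, "yaw": 0, "hand": 10},
    {"x": 0, "y": 0, "z": 0, "yaw": 0, "hand": 10},
  ],
)

```text
time: 21.55
ee_pos: [0.5187, -0.3256, 0.0743]
eef_rot: [-0.076, -3.14, -0.0]
force: [0.4, 0.1, -1.7]
finger_gap: 0.31
gripper_force: 59.9
```

carry_out(
  moves=[
    {"x": 0, "y": 0, "z": -0.002, "yaw": 0, "hand": 10},
    {"x": 0, "y": 0, "z": 0, "yaw": 0, "hand": 38},
    {"x": 0, "y": 0, "z": 0, "yaw": 0, "hand": 38},
    {"x": 0, "y": 0, "z": 0, "yaw": 0, "hand": 38},
    {"x": 0, "y": 0, "z": 0.04, "yaw": 0, "hand": 38},
    {"x": 0, "y": 0, "z": 0.045, "yaw": 0, "hand": 38},
    {"x": 0.005, "y": 0.03, "z": 0.035, "yaw": 0, "hand": 38},
    {"x": 0.005, "y": 0.046, "z": 0.003, "yaw": 0, "hand": 38},
  ],
)

```text
time: 22.35
ee_pos: [0.5305, -0.253, 0.2015]
eef_rot: [0.084, 3.132, -0.007]
force: [1.2, -0.2, -0.4]
finger_gap: 0.443
gripper_force: 0.0
```

carry_out(
  moves=[
    {"x": 0.005, "y": 0.046, "z": 0, "yaw": 0, "hand": 38},
    {"x": 0.005, "y": 0.046, "z": 0, "yaw": 0, "hand": 38},
    {"x": 0.005, "y": 0.046, "z": 0, "yaw": 0, "hand": 38},
    {"x": 0.005, "y": 0.046, "z": 0, "yaw": 0, "hand": 38},
    {"x": 0.005, "y": 0.046, "z": 0, "yaw": 0, "hand": 42},
    {"x": 0.005, "y": 0.046, "z": 0, "yaw": 0, "hand": 42},
    {"x": 0.003, "y": 0.045, "z": 0, "yaw": -0.015, "hand": 42},
    {"x": 0, "y": 0.045, "z": 0, "yaw": 0, "hand": 42},
  ],
)

```text
time: 23.15
ee_pos: [0.562, 0.1181, 0.1962]
eef_rot: [0.113, 3.139, 0.0]
force: [0.6, -0.1, -0.6]
finger_gap: 0.488
gripper_force: 0.0
```

carry_out(
  moves=[
    {"x": 0, "y": 0, "z": 0, "yaw": 0, "hand": 42},
    {"x": 0, "y": 0, "z": 0, "yaw": 0, "hand": 42},
  ],
)

```text
time: 23.35
ee_pos: [0.5617, 0.1176, 0.1959]
eef_rot: [0.107, 3.14, 0.0]
force: [0.2, -0.9, 0.2]
finger_gap: 0.492
gripper_force: 0.0
```

Run:
```python
from h import *
c=snap('wrist','w12');o=bot.observe();print(o['ee_pos'],o['eef_rot'])
h=cv2.cvtColor(c['pixels'],cv2.COLOR_RGB2HSV)
for r in(140,170,200,225):
    v=np.nonzero((h[r,200:320,1]>120)&(h[r,200:320,2]>80)&(h[r,200:320,0]<26))[0]+200
    if len(v): print(r,v.min(),v.max()+1,at(c,(v.min()-.5,r),.09).round(4),at(c,(v.max()+.5,r),.09).round(4))
col=h[:,258];v=np.nonzero((col[:,1]>120)&(col[:,2]>80)&(col[:,0]<26))[0];print(v.min(),v.max(),[ (int(a),int(b)) for a,b in zip(v[:-1],v[1:]) if b-a>1])
```

```text
[0.56194851 0.11585915 0.19589015] [ 1.10840087e-01  3.13943474e+00 -8.44218391e-04]
140 241 274 [0.5137 0.1059 0.09  ] [0.5155 0.1323 0.09  ]
170 241 274 [0.5381 0.1038 0.09  ] [0.5399 0.131  0.09  ]
200 241 274 [0.5638 0.1016 0.09  ] [0.5657 0.1295 0.09  ]
225 241 273 [0.5864 0.0996 0.09  ] [0.5883 0.1274 0.09  ]
0 253 [(113, 131)]
```

carry_out(
  moves=[
    {"x": -0.001, "y": 0, "z": -0.03, "yaw": 0, "hand": 40},
    {"x": 0, "y": 0, "z": -0.03, "yaw": 0, "hand": 40},
    {"x": 0, "y": 0, "z": -0.03, "yaw": 0, "hand": 40},
    {"x": 0, "y": 0, "z": -0.028, "yaw": 0, "hand": 40},
    {"x": 0, "y": 0, "z": 0, "yaw": 0, "hand": 10},
    {"x": 0, "y": 0, "z": 0, "yaw": 0, "hand": 10},
    {"x": 0, "y": 0, "z": 0, "yaw": 0, "hand": 10},
    {"x": 0, "y": 0, "z": 0, "yaw": 0, "hand": 10},
  ],
)

```text
time: 24.2
ee_pos: [0.5618, 0.1162, 0.0794]
eef_rot: [0.112, 3.137, 0.001]
force: [-0.3, 0.2, -2.0]
finger_gap: 0.307
gripper_force: 60.9
```

carry_out(
  moves=[
    {"x": 0, "y": 0, "z": 0.03, "yaw": 0.015, "hand": 10},
    {"x": 0, "y": 0, "z": 0.045, "yaw": 0, "hand": 10},
    {"x": 0, "y": 0, "z": 0.045, "yaw": 0, "hand": 10},
    {"x": 0, "y": 0, "z": 0.04, "yaw": 0, "hand": 10},
    {"x": -0.0085, "y": -0.038, "z": 0.0125, "yaw": -0.0999, "hand": 10},
    {"x": -0.0085, "y": -0.038, "z": 0.0125, "yaw": -0.0999, "hand": 10},
    {"x": -0.0085, "y": -0.038, "z": 0.0125, "yaw": -0.0999, "hand": 10},
    {"x": -0.0085, "y": -0.038, "z": 0.0125, "yaw": -0.0999, "hand": 10},
  ],
)

```text
time: 25.0
ee_pos: [0.5264, -0.0372, 0.2896]
eef_rot: [1.008, 2.974, 0.001]
force: [2.0, 0.1, -2.2]
finger_gap: 0.309
gripper_force: 61.2
```

carry_out(
  moves=[
    {"x": -0.0085, "y": -0.038, "z": 0.0125, "yaw": -0.0999, "hand": 10},
    {"x": -0.0085, "y": -0.038, "z": 0.0125, "yaw": -0.0999, "hand": 10},
    {"x": -0.0085, "y": -0.038, "z": 0.0125, "yaw": -0.0999, "hand": 10},
    {"x": -0.0085, "y": -0.038, "z": 0.0125, "yaw": -0.0999, "hand": 10},
    {"x": -0.0085, "y": -0.038, "z": 0.0125, "yaw": -0.0999, "hand": 10},
    {"x": -0.0085, "y": -0.038, "z": 0.0125, "yaw": -0.0999, "hand": 10},
    {"x": -0.0085, "y": -0.038, "z": 0.0125, "yaw": -0.0999, "hand": 10},
    {"x": -0.0085, "y": -0.038, "z": 0.0125, "yaw": -0.0999, "hand": 10},
  ],
)

```text
time: 25.8
ee_pos: [0.4581, -0.3411, 0.3897]
eef_rot: [2.51, 1.887, 0.002]
force: [1.3, -0.0, -1.7]
finger_gap: 0.311
gripper_force: 61.2
```

carry_out(
  moves=[
    {"x": -0.0085, "y": -0.038, "z": 0.0125, "yaw": -0.0999, "hand": 10},
    {"x": -0.008, "y": 0, "z": 0.01, "yaw": -0.027, "hand": 10},
    {"x": 0, "y": 0, "z": 0, "yaw": 0, "hand": 10},
    {"x": 0, "y": 0, "z": 0, "yaw": 0, "hand": 10},
  ],
)

```text
time: 26.2
ee_pos: [0.4428, -0.377, 0.4108]
eef_rot: [2.672, 1.652, 0.002]
force: [0.2, -0.4, -2.4]
finger_gap: 0.307
gripper_force: 61.2
```

Run:
```python
from h import *
o=bot.observe();print(o['ee_pos'],o['eef_rot'])
for n in('side','scene'):
    c=snap(n,n+'13');u=proj(c,o['ee_pos']-np.array([0,0,.02]));print(n,u)
    x,y=(int(v) for v in u)
    for r in range(y+8,y+32,2): print(r,c['pixels'][r,x-14:x+12].mean(1).astype(int).tolist())
```

```text
[ 0.44282198 -0.37697482  0.41075253] [2.67167435e+00 1.65157526e+00 1.94354910e-03]
side [255.79252363 193.96615625]
201 [62, 64, 63, 62, 63, 63, 67, 79, 95, 110, 118, 121, 124, 123, 123, 124, 124, 124, 127, 128, 129, 127, 122, 108, 83, 62]
203 [62, 61, 64, 63, 62, 63, 62, 65, 69, 70, 72, 68, 72, 73, 76, 74, 74, 74, 76, 73, 76, 74, 74, 70, 64, 55]
205 [63, 64, 64, 64, 63, 62, 61, 64, 64, 62, 65, 63, 64, 64, 62, 64, 61, 62, 65, 65, 63, 63, 64, 61, 58, 53]
207 [63, 62, 63, 61, 62, 62, 64, 65, 66, 65, 65, 62, 65, 63, 65, 61, 63, 64, 63, 62, 63, 62, 65, 65, 60, 55]
209 [62, 63, 62, 62, 61, 63, 65, 65, 65, 63, 65, 65, 66, 60, 65, 63, 61, 64, 65, 64, 63, 64, 66, 66, 60, 56]
211 [62, 62, 63, 60, 63, 64, 65, 65, 66, 65, 62, 65, 66, 61, 65, 63, 63, 64, 63, 63, 64, 62, 62, 62, 59, 56]
213 [64, 63, 62, 62, 62, 64, 65, 66, 64, 65, 65, 63, 65, 61, 64, 63, 64, 63, 63, 63, 66, 63, 60, 56, 54, 44]
215 [63, 64, 64, 63, 61, 63, 64, 66, 67, 64, 63, 64, 64, 63, 65, 64, 64, 64, 63, 61, 63, 60, 57, 49, 41, 38]
217 [62, 64, 63, 64, 62, 60, 62, 62, 61, 60, 56, 59, 57, 62, 62, 65, 65, 59, 58, 61, 60, 55, 53
[... 994 characters left out ...]
8, 73, 64, 61, 60, 54, 47, 43, 40, 38, 36, 38]
202 [63, 63, 62, 62, 61, 63, 63, 62, 62, 61, 61, 62, 63, 73, 81, 74, 64, 61, 59, 54, 46, 43, 40, 39, 40, 38]
204 [62, 62, 61, 62, 63, 61, 61, 62, 62, 61, 61, 61, 62, 69, 74, 70, 63, 61, 60, 52, 44, 41, 39, 41, 41, 39]
206 [62, 62, 62, 62, 62, 61, 61, 61, 62, 61, 61, 61, 61, 61, 61, 61, 61, 60, 58, 52, 44, 39, 38, 40, 39, 39]
208 [62, 62, 62, 62, 62, 62, 62, 61, 61, 61, 61, 61, 61, 61, 61, 60, 61, 61, 59, 52, 42, 38, 37, 38, 39, 39]
210 [62, 62, 62, 63, 62, 61, 61, 60, 61, 61, 61, 61, 60, 61, 61, 62, 61, 60, 58, 50, 41, 38, 37, 37, 36, 38]
212 [62, 62, 62, 62, 62, 62, 60, 60, 61, 61, 60, 60, 60, 58, 58, 55, 51, 46, 42, 37, 35, 34, 36, 36, 35, 37]
```

carry_out(
  moves=[
    {"x": 0.0055, "y": 0, "z": -0.016, "yaw": 0.0999, "hand": 10},
    {"x": 0.0055, "y": 0, "z": -0.016, "yaw": 0.0999, "hand": 10},
    {"x": 0.0055, "y": 0, "z": -0.016, "yaw": 0.0999, "hand": 10},
    {"x": 0.0055, "y": 0, "z": -0.016, "yaw": 0.0999, "hand": 10},
    {"x": 0.0055, "y": 0, "z": -0.016, "yaw": 0.0999, "hand": 10},
    {"x": 0.0055, "y": 0, "z": -0.016, "yaw": 0.0999, "hand": 10},
    {"x": 0.0055, "y": 0, "z": -0.016, "yaw": 0.0999, "hand": 10},
    {"x": 0.0055, "y": 0, "z": -0.016, "yaw": 0.0999, "hand": 10},
  ],
)

```text
time: 27.1
ee_pos: [0.4871, -0.3763, 0.2811]
eef_rot: [-1.265, -2.875, -0.001]
force: [-1.0, 0.4, -2.1]
finger_gap: 0.307
gripper_force: 61.1
```

carry_out(
  moves=[
    {"x": 0.0055, "y": 0, "z": -0.016, "yaw": 0.0999, "hand": 10},
    {"x": 0.0055, "y": 0, "z": -0.016, "yaw": 0.0999, "hand": 10},
    {"x": 0.0055, "y": 0, "z": -0.016, "yaw": 0.0999, "hand": 10},
    {"x": 0.0055, "y": 0, "z": -0.016, "yaw": 0.0999, "hand": 10},
    {"x": 0.0055, "y": 0, "z": -0.016, "yaw": 0.0999, "hand": 10},
    {"x": 0.002, "y": -0.002, "z": -0.03, "yaw": 0.027, "hand": 10},
    {"x": 0, "y": 0, "z": -0.03, "yaw": 0, "hand": 10},
    {"x": 0, "y": 0, "z": 0, "yaw": 0, "hand": 10},
  ],
)

```text
time: 27.9
ee_pos: [0.5141, -0.3768, 0.1374]
eef_rot: [-0.072, -3.134, -0.007]
force: [-0.4, -0.3, -2.3]
finger_gap: 0.308
gripper_force: 61.1
```

carry_out(
  moves=[
    {"x": 0, "y": 0, "z": 0, "yaw": 0, "hand": 10},
    {"x": 0, "y": 0, "z": 0, "yaw": 0, "hand": 10},
    {"x": 0, "y": 0, "z": 0, "yaw": 0, "hand": 10},
  ],
)

```text
time: 28.2
ee_pos: [0.5168, -0.3801, 0.1443]
eef_rot: [0.075, 3.138, -0.002]
force: [-0.2, 0.4, -2.2]
finger_gap: 0.309
gripper_force: 61.1
```

```bash
python3 -c "
from h import *
hover('w14')"
```

```text
tcp [ 0.5166 -0.38    0.144 ] xaxis [-0.999  0.048 -0.002]
head end centre pred [259.  150.5] [259.1 367.6]
 head 150 312 320 316.0
 head 170 226 320 273.0
 head 190 227 320 273.5
 head 210 222 320 271.0
155 [(221, np.float64(479.7), np.float64(-408.9)), (232, np.float64(480.1), np.float64(-400.2)), (287, np.float64(482.2), np.float64(-356.8)), (312, np.float64(483.1), np.float64(-337.1)), (349, np.float64(484.6), np.float64(-308.0)), (388, np.float64(486.1), np.float64(-277.3)), (389, np.float64(486.1), np.float64(-276.5)), (451, np.float64(488.5), np.float64(-227.9)), (497, np.float64(490.3), np.float64(-192.0)), (499, np.float64(490.4), np.float64(-190.4))]
170 [(221, np.float64(491.6), np.float64(-409.9)), (226, np.float64(491.8), np.float64(-405.9)), (293, np.float64(494.4), np.float64(-352.3)), (312, np.float64(495.2), np.float64(-337.1)), (339, np.float64(496.2), np.float64(-315.6)), (449, np.float64(500.5), np.float64(-227.9)), (494, np.float64(502.3), np.float64(-192.3)), (496, np.float64(502.3), np.float64(-190.7)), (497, np.float64(502.4), np.float64(-189.9)), (502, np.float64(502.6), np.float64(-185.9)), (503, np.float64(502.6), np.float64(-185.2)), (508, np.float64(502.8), np.float64(-181.2))]
185 [(222, np.float64(504.0), np.float64(-410.2)), (226, np.float64(504.2), np.float64(-406.9)), (292, np.float64(506.8), np.float64(-353.4)), (311, np.float64(507.5), np.float64(-337.9)), (327, np.float64(508.1), np.float64(-325.0)), (446, np.float64(512.8), np.float64(-228.8)), (489, np.float64(514.5), np.float64(-194.2)), (510, np.float64(515.3), np.float64(-177.4))]
```

carry_out(
  moves=[
    {"x": 0, "y": 0.0004, "z": -0.015, "yaw": 0, "hand": 10},
    {"x": 0, "y": 0, "z": -0.013, "yaw": 0, "hand": 10},
    {"x": 0, "y": 0, "z": -0.005, "yaw": 0, "hand": 10},
    {"x": 0, "y": 0, "z": -0.003, "yaw": 0, "hand": 10},
    {"x": 0, "y": 0, "z": 0, "yaw": 0, "hand": 10},
    {"x": 0, "y": 0, "z": 0, "yaw": 0, "hand": 10},
  ],
)

```text
time: 28.85
ee_pos: [0.516, -0.3795, 0.1065]
eef_rot: [0.076, 3.14, -0.0]
force: [-0.1, -0.2, -1.6]
finger_gap: 0.305
gripper_force: 61.1
```

carry_out(
  moves=[
    {"x": 0, "y": 0, "z": -0.003, "yaw": 0, "hand": 10},
    {"x": 0, "y": 0, "z": -0.003, "yaw": 0, "hand": 10},
    {"x": 0, "y": 0, "z": -0.002, "yaw": 0, "hand": 10},
    {"x": 0, "y": 0, "z": 0, "yaw": 0, "hand": 10},
  ],
)

```text
time: 29.25
ee_pos: [0.5157, -0.3792, 0.0979]
eef_rot: [-0.076, -3.14, -0.0]
force: [-0.5, -0.1, -1.2]
finger_gap: 0.308
gripper_force: 61.1
```

carry_out(
  moves=[
    {"x": 0, "y": 0, "z": -0.006, "yaw": 0, "hand": 10},
    {"x": 0, "y": 0, "z": -0.006, "yaw": 0, "hand": 10},
    {"x": 0, "y": 0, "z": -0.006, "yaw": 0, "hand": 10},
    {"x": 0, "y": 0, "z": -0.005, "yaw": 0, "hand": 10},
    {"x": 0, "y": 0, "z": -0.002, "yaw": 0, "hand": 10},
    {"x": 0, "y": 0, "z": 0, "yaw": 0, "hand": 10},
  ],
)

```text
time: 29.85
ee_pos: [0.5157, -0.3792, 0.0728]
eef_rot: [-0.076, -3.14, -0.0]
force: [0.2, 0.1, -2.2]
finger_gap: 0.302
gripper_force: 61.1
```

carry_out(
  moves=[
    {"x": 0, "y": 0, "z": -0.002, "yaw": 0, "hand": 10},
    {"x": 0, "y": 0, "z": 0, "yaw": 0, "hand": 38},
    {"x": 0, "y": 0, "z": 0, "yaw": 0, "hand": 38},
    {"x": 0, "y": 0, "z": 0, "yaw": 0, "hand": 38},
    {"x": 0, "y": 0, "z": 0.04, "yaw": 0, "hand": 38},
    {"x": 0, "y": 0, "z": 0.045, "yaw": 0, "hand": 38},
    {"x": 0, "y": 0, "z": 0.045, "yaw": 0, "hand": 0},
    {"x": 0, "y": 0.02, "z": 0.03, "yaw": 0, "hand": 0},
  ],
)

```text
time: 30.65
ee_pos: [0.5155, -0.3623, 0.2352]
eef_rot: [0.082, 3.137, -0.006]
force: [0.3, -0.2, 0.6]
finger_gap: 0.115
gripper_force: 0.0
```

carry_out(
  moves=[
    {"x": 0.01, "y": 0.045, "z": 0, "yaw": 0, "hand": 0},
    {"x": 0.01, "y": 0.045, "z": 0, "yaw": 0, "hand": 0},
    {"x": 0.01, "y": 0.045, "z": 0, "yaw": 0, "hand": 0},
    {"x": 0.02, "y": 0.044, "z": 0, "yaw": 0, "hand": 0},
    {"x": 0.02, "y": 0.044, "z": 0, "yaw": 0, "hand": 0},
    {"x": 0.02, "y": 0.044, "z": 0, "yaw": 0, "hand": 0},
    {"x": 0.02, "y": 0.044, "z": 0, "yaw": 0, "hand": 0},
    {"x": 0.02, "y": 0.044, "z": 0, "yaw": 0, "hand": 0},
  ],
)

```text
time: 31.45
ee_pos: [0.6465, -0.0025, 0.2318]
eef_rot: [0.076, 3.14, -0.0]
force: [0.9, 0.6, -0.1]
finger_gap: -0.001
gripper_force: 0.0
```

carry_out(
  moves=[
    {"x": 0.02, "y": 0.044, "z": 0, "yaw": 0, "hand": 0},
    {"x": 0.022, "y": 0.044, "z": 0, "yaw": 0, "hand": 0},
    {"x": 0, "y": 0, "z": 0, "yaw": 0, "hand": 0},
    {"x": 0, "y": 0, "z": 0, "yaw": 0, "hand": 0},
  ],
)

```text
time: 31.85
ee_pos: [0.6879, 0.0855, 0.2308]
eef_rot: [-0.072, -3.14, -0.0]
force: [0.2, -1.6, 0.4]
finger_gap: -0.0
gripper_force: 0.0
```

Run:
```python
from h import *
c=snap('wrist','w15');o=bot.observe();print(o['ee_pos'],o['eef_rot'],o['finger_gap'])
h=cv2.cvtColor(c['pixels'],cv2.COLOR_RGB2HSV)
k,l,st,ce=cv2.connectedComponentsWithStats(cv2.inRange(h,(105,140,40),(128,255,255)))
for i in range(1,k):
    if st[i,4]>60: print(st[i],at(c,ce[i],.135).round(3),'farrow x',at(c,(ce[i][0],st[i,1]+st[i,3]),.138).round(3))
s=snap('scene','s15');hs=cv2.cvtColor(s['pixels'],cv2.COLOR_RGB2HSV)
k,l,st,ce=cv2.connectedComponentsWithStats(cv2.inRange(hs,(8,180,120),(18,255,255)))
for i in range(1,k):
    if st[i,4]>60 and 220<ce[i][0]<320 and 180<ce[i][1]<320: print(st[i],at(s,ce[i],.085).round(3))
for p in((.516,-.3796,.085),(.5184,-.3256,.085),(.5232,-.2176,.085)): print(proj(s,np.array(p)).round(1))
```

```text
[0.68787883 0.08335569 0.23114982] [-7.56539925e-02 -3.14045238e+00  1.16458413e-03] 0.001818441261724604
[ 204  139  104   17 1663] [0.645 0.084 0.135] farrow x [0.652 0.084 0.138]
[  1 196  23  28 229] [ 0.685 -0.114  0.135] farrow x [ 0.698 -0.115  0.138]
[305 178   9  19 109] [ 0.755 -0.107  0.085]
[277 183  23  25 311] [ 0.686 -0.106  0.085]
[  165   190   302   194 18907] [ 0.487 -0.49   0.085]
[284.4 267.8]
[275.7 254.3]
[259.8 229.6]
```

carry_out(
  moves=[
    {"x": 0, "y": 0.001, "z": -0.035, "yaw": 0, "hand": 0},
    {"x": 0, "y": 0, "z": -0.035, "yaw": 0, "hand": 0},
    {"x": 0, "y": 0, "z": -0.025, "yaw": 0, "hand": 0},
    {"x": -0.015, "y": 0.001, "z": 0, "yaw": 0, "hand": 0},
    {"x": -0.025, "y": 0.0017, "z": 0, "yaw": 0, "hand": 0},
    {"x": -0.03, "y": 0.002, "z": 0, "yaw": 0, "hand": 0},
    {"x": -0.03, "y": 0.002, "z": 0, "yaw": 0, "hand": 0},
    {"x": -0.03, "y": 0.002, "z": 0, "yaw": 0, "hand": 0},
  ],
)

```text
time: 32.75
ee_pos: [0.5574, 0.0908, 0.1368]
eef_rot: [0.082, 3.138, -0.002]
force: [3.7, -2.2, -0.6]
finger_gap: -0.003
gripper_force: 1.5
```

carry_out(
  moves=[
    {"x": -0.012, "y": 0.001, "z": 0, "yaw": 0, "hand": 0},
    {"x": -0.008, "y": 0, "z": 0, "yaw": 0, "hand": 0},
    {"x": -0.004, "y": 0, "z": 0, "yaw": 0, "hand": 0},
    {"x": -0.003, "y": 0, "z": 0, "yaw": 0, "hand": 0},
    {"x": 0, "y": 0, "z": 0, "yaw": 0, "hand": 0},
  ],
)

```text
time: 33.25
ee_pos: [0.5333, 0.0938, 0.137]
eef_rot: [0.078, 3.136, 0.0]
force: [6.4, -1.2, -0.6]
finger_gap: 0.002
gripper_force: 3.6
```

carry_out(
  moves=[
    {"x": -0.002, "y": 0, "z": 0, "yaw": 0, "hand": 0},
    {"x": -0.002, "y": 0, "z": 0, "yaw": 0, "hand": 0},
    {"x": 0, "y": 0, "z": 0, "yaw": 0, "hand": 0},
    {"x": 0, "y": 0, "z": 0, "yaw": 0, "hand": 0},
  ],
)

```text
time: 33.65
ee_pos: [0.5331, 0.0937, 0.1373]
eef_rot: [0.078, 3.129, 0.002]
force: [26.0, -0.6, -14.9]
finger_gap: -0.002
gripper_force: 12.9
```

carry_out(
  moves=[
    {"x": 0.01, "y": 0, "z": 0, "yaw": 0, "hand": 0},
    {"x": 0.01, "y": 0, "z": 0.02, "yaw": 0, "hand": 0},
    {"x": 0.01, "y": -0.02, "z": 0.04, "yaw": 0, "hand": 0},
    {"x": 0.01, "y": -0.04, "z": 0.02, "yaw": 0, "hand": 0},
    {"x": 0.01, "y": -0.045, "z": 0.02, "yaw": 0, "hand": 0},
    {"x": 0.01, "y": -0.045, "z": 0.01, "yaw": 0, "hand": 0},
    {"x": 0.01, "y": -0.045, "z": 0, "yaw": 0, "hand": 0},
    {"x": 0, "y": 0, "z": 0, "yaw": 0, "hand": 0},
  ],
)

```text
time: 34.45
ee_pos: [0.5971, -0.1089, 0.2459]
eef_rot: [-0.091, -3.14, 0.005]
force: [-0.8, 0.2, -0.4]
finger_gap: -0.003
gripper_force: 0.0
```

Run:
```python
from h import *
w=snap('wrist','w16');s=snap('scene','s16');d=snap('side','d16')
o=np.zeros((384*1,800,3),np.uint8)
a=cv2.resize(w['pixels'][:,:,::-1],(400,300));b=cv2.resize(s['pixels'][110:300,170:360,::-1],(400,384),interpolation=cv2.INTER_CUBIC)
o[:300,:400]=a;o[:,400:]=b;cv2.imwrite('pics/c16.png',o)
```

```text
(no output)
```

View pics/c16.png

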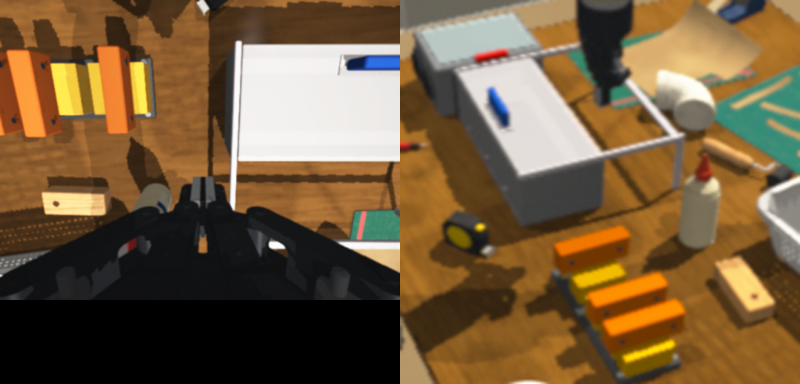

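```bash
python3 -c "
from rig import bot
print(bot.close_job())"
```

```text
the job is handed in; nothing more can be done
None
```

The job is handed in (no verdict came back): I pressed the inner door down to its stop before opening the outer one, seated the three blades present (19, 9 and 4 mm) in slots 4, 2 and 1, and slid the outer door shut to its stop; the bystanders looked undisturbed in the last picture.

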